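# Load a light card tray evenly on its narrow riser

### The arm

A 6-joint arm with a two-finger parallel gripper is mounted at the origin on the work surface; the furniture and walls round the work are solid. World frame = base frame: x ahead of the robot, y to its left, z up, the work surface at z = 0. Lengths are in m, angles in rad, forces in N, time in s.
With the tool pointing down it reaches from about 0.35 to 0.775 m from the base axis. Payload 5.5 kg.
Tool frame: the origin (TCP) lies midway between the tips of the shut fingers; the grasp point (between the pads) lies 19 mm behind it; z points along the fingers, x is the direction in which the jaws open and shut, and the axes are right-handed (so a half turn about z gives the same grasp; the last joint's range is limited). The gripper opens to 85 mm and grips with 20 to 120 N. Pads are 22 mm wide; open, the fingers measure 114 mm over their backs; the gripper's body (76 mm by 85 mm) begins 54 mm behind the grasp point. The pads swing forward as they close: fully open they stand 13 mm farther back than shut.
Start: joints at [-0.14, 0.313, 0.046, 1.304, 0, 1.431], TCP at [0.575, -0, 0.231] pointing down, gripper open.
Joint ranges: [-2.76, 2.76], [-0.86, 1.69], [-1.03, 1.26], [-2.2, 2.34], [-1.47, 1.5], [-3.14, 3.14]. Speed limits (rad/s): [2.57, 2.57, 3.14, 3.14, 3.14, 3.14].

### API

Orientations are given as a unit quaternion [w, x, y, z].
In Python, from workcell import env gives the robot as it stands. The module is installed in compiled form; this text tells all that it offers.
- The arm moves only by the tool apply_moves, never from a script. Its argument "moves" is a list of rows, each a list of 3 entries, a list of its own where there are three numbers: the shift along the tool's x, y, z in cm, then the turn about the tool's z in degrees, then the opening, from 0 (shut) to 1 (fully open). In form: [[[x, y, z], yaw, gripper], ...]. A call has exactly 10 rows; each row is the pose to reach, as a shift and turn from the pose commanded when the call began, along the tool's axes at that moment; what a row does not reach only later rows make up. A row lasts 1/8 s, in which the tool goes at most 62.5 mm and 10.7 degrees, less where a joint would pass 70% of its speed; a pose out of reach is approached as far as the arm can. A call with a gripper value outside its range is refused whole. The fingers move at their own pace and stop on an object; "squeeze" is the grip in N (left out, the last holds). Time passes only in rows, so rows that repeat a pose let the fingers close, or fill a call up. It gives the time, the measured TCP pose, the force and the opening at its end, in the units of the state.
- env.get_state(): the state, without advancing time (a new reading comes with each control period).
- env.read_camera(name): name is "scene" or "side" or "wrist"; returns a dict with "pixels" (384x512x3 uint8, red, green, blue), "fov_y" (degrees; the focal length in pixels is half the picture's height over the tangent of half this angle, whatever the lens; pixels are square), "cx", "cy" (the principal point, pixels), "dist" ([k1, k2, p1, p2, k3] as OpenCV has them; the pictures are not rectified), "world_from_camera" (4x4, takes a point from camera to world coordinates); the wrist camera has in their place "hand_eye" (4x4, takes a point from camera to tool coordinates, whose origin is the TCP and whose axes are the tool frame's). Camera axes: x right, y down, z forward; pixel columns grow to the right and rows downward; lengths in m; the calibration is good to about 2 mm. A picture is of the moment at which its call begins: read the wrist's pose just before it. There is no depth.
- env.hand_in(): hands the job in, once; it reports no verdict.
The state is a dict: "clock": time; "joint_pos": joint angles; "qvel": joint speeds; "tau": joint torques, N m; "tcp_pos": TCP position; "orientation": TCP orientation; "wrist_force": force on the tool from outside, world axes, zero at the start; "ft_torque": the same for the moment, N m; "finger_gap": finger opening in m.
Only numpy, scipy, OpenCV 4.12 (cv2) and the standard library are available. Lean on these libraries where they do the work, as an engineer would, in place of code of your own. Each camera call takes 0.05 s, during which the arm holds its last target.

### The job

Load the light cardboard tray that lies across the narrow wooden riser, without letting it tip or slide. First stand the blue card box on end in the channel in the middle of the tray, between the two tall uprights (its weight steadies the tray); then set one of the two blank-lidded specimen cups upright in each end bay. Set everything down gently, never dropping it, and leave the stapler, marker and phone alone.

Things in the scene. Friction and masses are not known exactly. Their poses are not given: they have to be found in the camera images.
- tray: Light cardboard tray, 90 g, loose, 76 x 220 mm, level and centred across the riser; both ends overhang, so a cup in an end bay tips it unless the card box stands in the middle. Origin: centre of its underside; x across, y along its length, z up. Floor 3 mm thick, outer walls low (top 25 mm above the underside). A middle bay and two end bays.
- tray_middle (a point): Centre of the middle bay, on its floor. The bay is 70 mm long (tray y), between two uprights 4 mm thick, 44 mm wide, tops 88 mm above the floor: fingers fit only at the +-x faces of what stands there. Two rails 14 mm high leave a channel 34 mm wide across x. Axes as the tray.
- tray_bay1 (a point): Centre of the end bay at +y, on its floor (73 mm from the middle); bay 68 mm long, 70 mm wide. Axes as the tray.
- tray_bay2 (a point): The same for the end bay at -y.
- riser: Fixed wooden block under the tray, 100 mm along x, 60 mm along y (the tray's length), 30 mm high; origin at the centre of its underside on the desk; turned like the tray.
- holder: Fixed grey plastic holder in which the card box stands on end; base 60 x 84 mm, 4 mm thick. Origin: centre of its underside, z up. Two cheeks (13 to 17 mm from the middle in x, y -18 to 18 mm, tops 94 mm high) cover the box's broad faces; its narrow edges at y = +-30 mm are free to grip. End lips 10 mm high. The box lifts out straight up, by 95 mm.
- card_box: Blue and white card box, 22 x 90 x 60 mm, 130 g, loose, standing on end, foot 4 mm above the desk. Its y (90 mm) is vertical, x the 22 mm thickness, z the 60 mm width. Origin: middle of one narrow edge. In the holder it can be gripped only across 60 mm, in the tray only across 22 mm: stand it on the desk in between and take it again.
- card_box_center (a point): Centre of the card box, with the axes of the card box.
- cup_a: Clear specimen cup with a blank white screw lid, 58 mm diameter, 65 mm high, about 90 g, loose, upright on the desk; origin at the centre of its underside, z up. Grip its lid (51 to 65 mm high) or its body just below, across 55 to 58 mm.
- cup_b: A second cup just like cup_a; the two may be swapped.
- stapler: Bystander: grey and black desk stapler, 37 x 133 x 54 mm, loose; origin at the centre of its underside, its length along y.
- marker: Bystander: black and white board marker, 18 x 138 x 18 mm, loose; origin at the centre of its underside, length along y.
- phone: Bystander: black phone lying flat, 150 x 71 x 8 mm, loose; origin at the centre of its underside, length along x, to the left of the tray. Beyond it, the desk round x = 0.43, y = 0.215 m is always free (40 mm to either side in x, 35 mm in y): room to stand something down.
Things that resemble listed ones, but are neither listed nor needed, are in the scene too. Leave any red look-alike of the cup_a alone.

How it is judged:
By the outcome, as a careful person would: the job done as asked, in the order asked, and still so for the second after the job is handed in, with the robot touching nothing.
It also fails if it takes over 72 s, if anything falls off the work surface, if the arm or the gripper's body presses on something with over 40 N, if the wrist force passes 120 N, or if a joint passes its speed limit or range.

## Working session

There is one attempt and no reset: what is moved stays moved. The work goes in short steps, Python scripts to look and compute and a tool call to move; the robot and the scene stay as the last step left them, time stands still between calls to the robot, and variables do not carry over. Pictures are saved under pics/ and viewed, and the job is handed in when it is done.

Besides the shell and the picture viewer there is one more tool, called as a command line: name --argument value ..., lists and objects as JSON in quotes. apply_moves: Moves the arm, as the interface text tells. Its arguments: {"type":"object","properties":{"moves":{"type":"array","items":{"type":"array"}},"squeeze":{"type":"number"}},"required":["moves"]}

```bash
mkdir -p pics; cat > h.py <<'E'
import numpy as np, cv2, pickle, sys
from workcell import env
def snap(name,fn):
    s=env.get_state(); c=env.read_camera(name)
    cv2.imwrite(f'pics/{fn}.png',c['pixels'][:,:,::-1])
    c['state']=s; pickle.dump(c,open(f'pics/{fn}.pkl','wb')); return c
def load(fn): return pickle.load(open(f'pics/{fn}.pkl','rb'))
def R(q):
    from scipy.spatial.transform import Rotation as Ro
    return Ro.from_quat([q[1],q[2],q[3],q[0]]).as_matrix()
def Twc(c):
    if 'world_from_camera' in c: return np.array(c['world_from_camera'])
    T=np.eye(4); T[:3,:3]=R(c['state']['orientation']); T[:3,3]=c['state']['tcp_pos']
    return T@np.array(c['hand_eye'])
def K(c):
    f=192/np.tan(np.radians(c['fov_y'])/2); return np.array([[f,0,c['cx']],[0,f,c['cy']],[0,0,1.]])
def pt(c,u,v,z):
    T=Twc(c); p=cv2.undistortPoints(np.array([[[u,v]]],float),K(c),np.array(c['dist'],float))[0,0]
    d=T[:3,:3]@np.array([p[0],p[1],1]); o=T[:3,3]; return o+d*(z-o[2])/d[2]
def proj(c,P):
    T=np.linalg.inv(Twc(c)); r=cv2.Rodrigues(T[:3,:3])[0]
    return cv2.projectPoints(np.array(P,float).reshape(-1,3),r,T[:3,3],K(c),np.array(c['dist'],float))[0][:,0]
def crop(fn,x0,y0,x1,y1,k,out):
    im=cv2.imread(f'pics/{fn}.png')[y0:y1,x0:x1]; im=cv2.resize(im,None,fx=k,fy=k,interpolation=cv2.INTER_CUBIC)
    cv2.imwrite(f'pics/{out}.png',im)
def st():
    s=env.get_state()
    for k in ['clock','joint_pos','tcp_pos','orientation','wrist_force','finger_gap']: print(k,np.round(s[k],4))
E
python3 - <<'E'
from h import *
for n in ['scene','side','wrist']:
    c=snap(n,n+'0'); print(n,c['fov_y'],np.round(Twc(c),3).tolist(),c['dist'])
st(); print(R(env.get_state()['orientation']).round(3))
E
```

```text
scene 55.60879741801926 [[-0.847, -0.286, 0.449, -0.047], [-0.532, 0.467, -0.706, 0.74], [-0.008, -0.837, -0.547, 0.628], [0.0, 0.0, 0.0, 1.0]] [0.03193003 0.         0.         0.         0.        ]
side 52.22310012892986 [[-0.991, -0.091, 0.101, 0.294], [-0.136, 0.646, -0.751, 0.914], [0.003, -0.758, -0.652, 0.813], [0.0, 0.0, 0.0, 1.0]] [-0.00563431  0.          0.          0.          0.        ]
wrist 62.83817243802431 [[1.0, 0.001, -0.002, 0.574], [-0.0, -0.951, -0.308, 0.079], [-0.002, 0.308, -0.951, 0.373], [0.0, 0.0, 0.0, 1.0]] [-0.08322196  0.          0.          0.          0.        ]
clock 0.15
joint_pos [-0.1396  0.3139  0.0452  1.3036 -0.      1.4312]
tcp_pos [0.5746 0.     0.2306]
orientation [-1.e-04  1.e+00 -0.e+00 -7.e-04]
wrist_force [-0.5778 -0.3401 -1.6065]
finger_gap 0.0855
[[ 1.    -0.    -0.001]
 [-0.    -1.     0.   ]
 [-0.001 -0.    -1.   ]]
```

View pics/scene0.png

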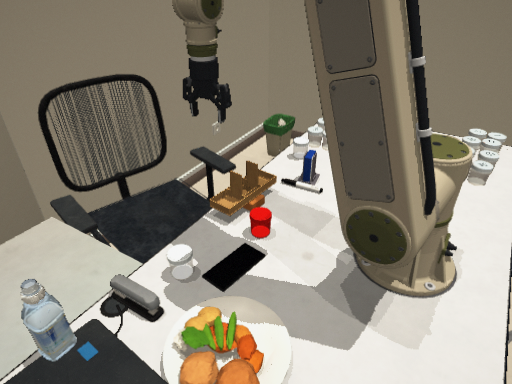

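View pics/side0.png

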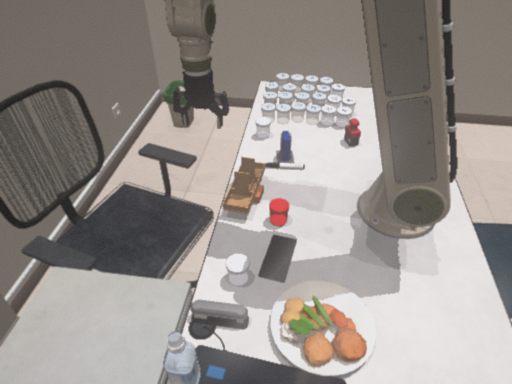

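View pics/wrist0.png

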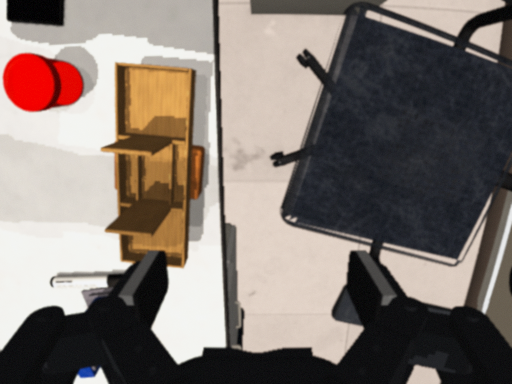

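```bash
python3 - <<'E'
from h import *
crop('side0',230,60,370,165,5.7,'c1'); crop('scene0',200,105,340,215,5.4,'c2'); crop('side0',190,180,310,300,5,'c3')
E
```

```text
(no output)
```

View pics/c1.png

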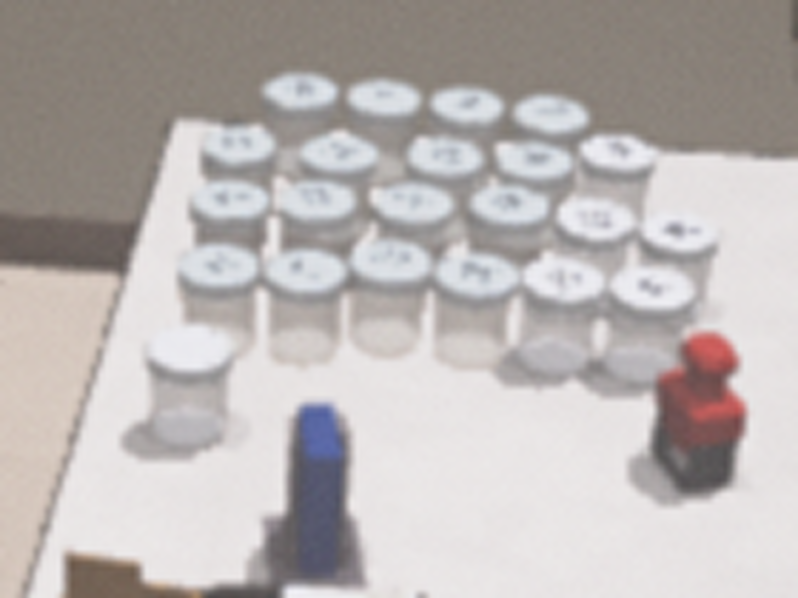

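View pics/c2.png

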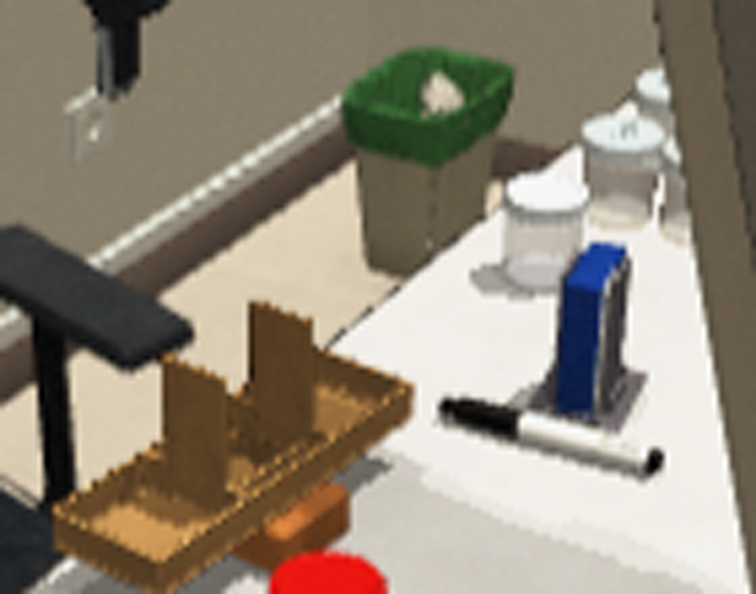

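View pics/c3.png

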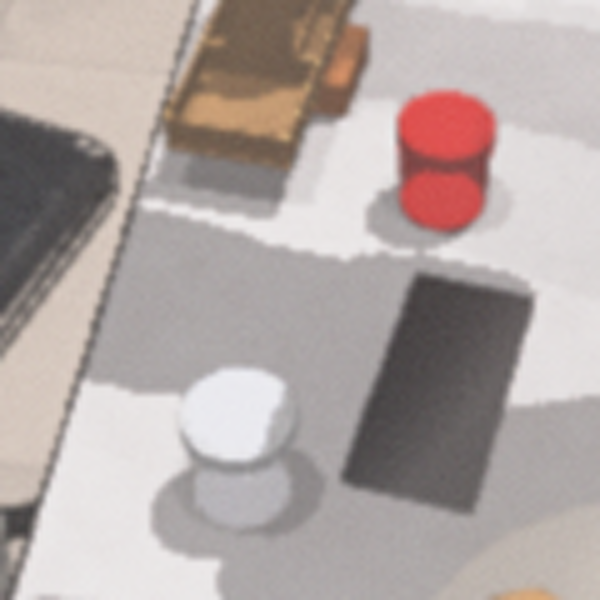

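```bash
python3 - <<'E'
from h import *
c=load('side0')
print('cupnear',pt(c,238,263,.065)); print('cupfar',pt(c,263.3,121.8,.065)); print('boxtop',pt(c,286,134,.094))
w=load('wrist0')
for p in [(116,65),(194,70),(186,266),(121,261)]: print('tray',pt(w,*p,.055).round(4))
s=load('scene0')
print('s near',pt(s,180,251,.065),'far',pt(s,301,141,.065),'box',pt(s,310.6,154,.094))
print(proj(s,[.43,.215,0]),proj(c,[.43,.215,0]))
crop('wrist0',0,40,220,384,1.7,'c4')
crop('wrist0',90,40,220,280,2.4,'c5')
E
```

```text
cupnear [0.4256309  0.31889497 0.065     ]
cupfar [ 0.45035332 -0.34700702  0.065     ]
boxtop [ 0.35737618 -0.22918415  0.094     ]
tray [0.4371 0.1054 0.055 ]
tray [0.5132 0.099  0.055 ]
tray [ 0.491  -0.1142  0.055 ]
tray [ 0.4143 -0.1087  0.055 ]
s near [0.42712309 0.31073148 0.065     ] far [ 0.44735121 -0.34963273  0.065     ] box [ 0.35405034 -0.22333655  0.094     ]
[[207.66606118 247.71140628]] [[243.94625854 248.33486554]]
```

View pics/c5.png

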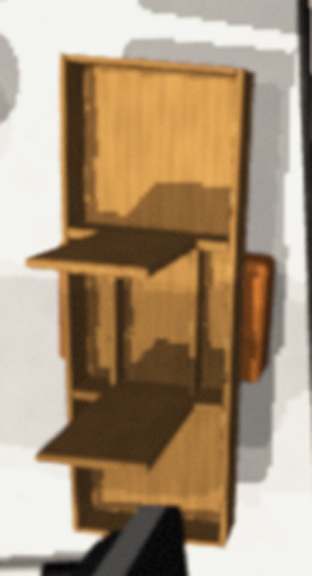

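apply_moves --moves '[[[-3,4,0],0,1],[[-6,8,0],0,1],[[-9,12,0],0,1],[[-12,16,0],0,1],[[-15,20,0],0,1],[[-18,23,0],0,1],[[-19.5,25,0],0,1],[[-19.5,25,0],0,1],[[-19.5,25,0],0,1],[[-19.5,25,0],0,1]]' --squeeze 30

```text
clock: 1.4
tcp_pos: [0.3806, -0.2492, 0.2312]
orientation: [-0.0, 1.0, 0.001, 0.0]
wrist_force: [-0.4, -0.7, -0.1]
finger_gap: 0.0856
```

```bash
python3 - <<'E'
from h import *
snap('wrist','w1'); st(); cv2.imwrite('pics/w1b.png',cv2.resize(cv2.imread('pics/w1.png'),(768,576)))
E
```

```text
clock 1.45
joint_pos [-7.568e-01  8.120e-02 -2.438e-01  1.246e+00  2.000e-04  8.124e-01]
tcp_pos [ 0.3805 -0.2493  0.2312]
orientation [-1.e-04  1.e+00  8.e-04 -0.e+00]
wrist_force [-0.5443 -0.696   0.0762]
finger_gap 0.0852
```

View pics/w1b.png

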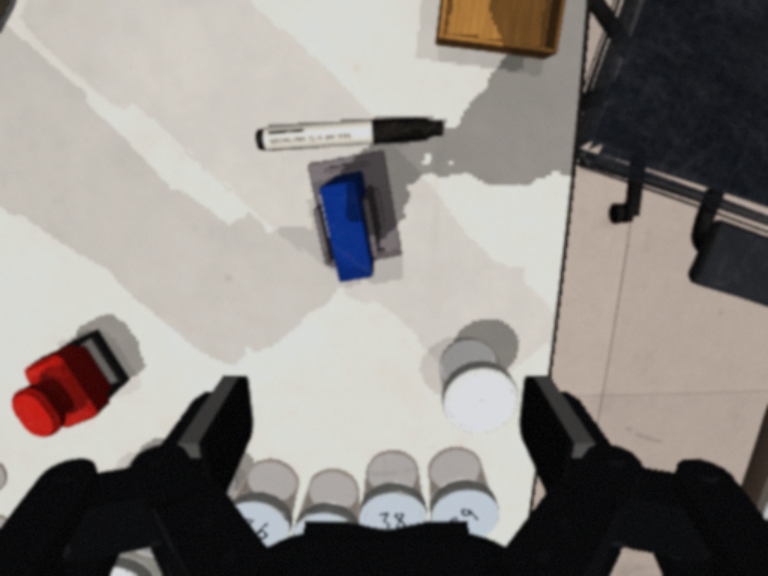

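```bash
python3 - <<'E'
from h import *
crop('w1',190,90,290,195,5.5,'c6'); crop('w1',280,210,360,300,5,'c7')
E
```

```text
(no output)
```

View pics/c6.png

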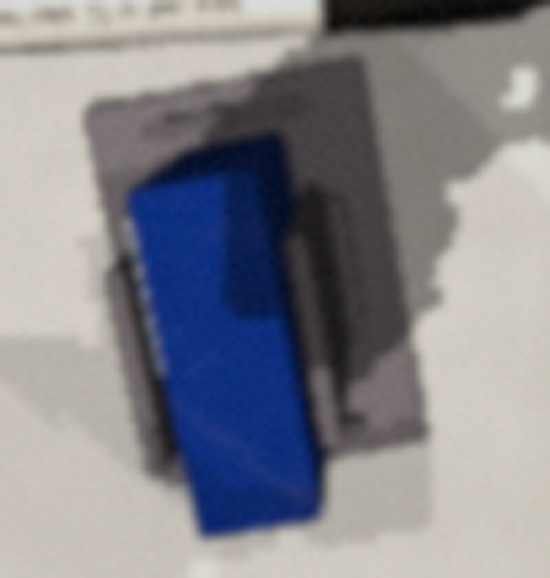

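View pics/c7.png

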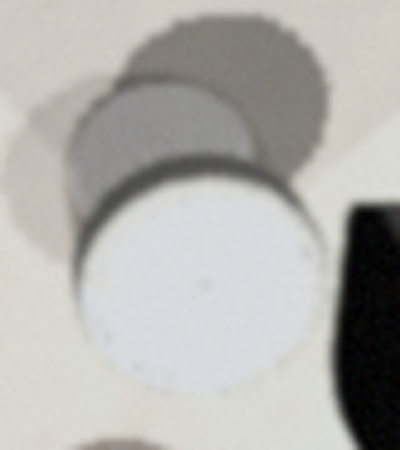

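```bash
python3 - <<'E'
from h import *
c=load('w1')
f=lambda x,y,z:pt(c,190+x/5.5,90+y/5.5,z)
b=[f(130,190,.094),f(252,165,.094),f(322,510,.094),f(200,535,.094)]
print(np.round(b,4),np.mean(b,0)); d=b[0]-b[3]; e=b[1]-b[2]; print(np.linalg.norm(d),np.degrees(np.arctan2(d[1],d[0])),np.linalg.norm(b[1]-b[0]))
h=[f(88,103,.004),f(365,60,.004),f(427,437,.004)]
print(np.round(h,4),'centre',(h[0]+h[2])/2,np.linalg.norm(h[1]-h[0]),np.linalg.norm(h[2]-h[1])); d=h[1]-h[2];print(np.degrees(np.arctan2(d[1],d[0])))
d=h[1]-h[0];print(np.degrees(np.arctan2(d[1],d[0])))
print('cup',pt(c,280+202/5,210+283/5,.065))
# predicted projections
def draw(cx,cy,yaw):
    a=np.radians(yaw);Rz=np.array([[np.cos(a),-np.sin(a)],[np.sin(a),np.cos(a)]])
    P=[]
    for z,hx,hy in[(.094,.011,.03),(.004,.03,.042)]:
        for sx,sy in[(-1,1),(1,1),(1,-1),(-1,-1)]: P.append([*(np.array([cx,cy])+Rz@[sx*hx,sy*hy]),z])
    return (proj(c,P)-[190,90])*5.5
print(draw(.355,-.2255,10).round())
E
```

```text
[[ 0.3418 -0.1985  0.094 ]
 [ 0.3613 -0.1946  0.094 ]
 [ 0.3721 -0.2517  0.094 ]
 [ 0.3514 -0.2561  0.094 ]] [ 0.35665421 -0.22520158  0.094     ]
0.05841260607406679 99.50039608205265 0.01995223712313306
[[ 0.3213 -0.1895  0.004 ]
 [ 0.379  -0.1809  0.004 ]
 [ 0.3927 -0.2611  0.004 ]] centre [ 0.35699456 -0.22527736  0.004     ] 0.05836474852267949 0.08132011284984181
99.6744268847369
8.442435514023366
cup [ 0.45146379 -0.35824723  0.065     ]
[[112. 186.]
 [247. 162.]
 [316. 518.]
 [188. 540.]
 [ 73. 102.]
 [356.  50.]
 [423. 440.]
 [156. 485.]]
```

apply_moves --moves '[[[-0.5,-0.5,0],-10,1],[[-1,-1,0],-20,1],[[-1.5,-1.5,0],-30,1],[[-2,-2,0],-40,1],[[-2.35,-2.4,1],-50,1],[[-2.35,-2.4,2],-60,1],[[-2.35,-2.4,3],-70,1],[[-2.35,-2.4,4],-80,1],[[-2.35,-2.4,5],-90,1],[[-2.35,-2.4,6],-99.5,1]]'

```text
clock: 2.7
tcp_pos: [0.357, -0.2254, 0.171]
orientation: [0.0, 0.643, 0.766, 0.0]
wrist_force: [-1.2, 0.1, -0.1]
finger_gap: 0.0856
```

```bash
python3 - <<'E'
from h import *
c=snap('wrist','w2'); st(); cv2.imwrite('pics/w2b.png',cv2.resize(cv2.imread('pics/w2.png'),(768,576)))
print(R(c['state']['orientation']).round(3))
E
```

```text
clock 2.75
joint_pos [-7.5400e-01  5.0100e-02 -4.3190e-01  1.0906e+00  1.0000e-04 -9.3150e-01]
tcp_pos [ 0.3564 -0.2249  0.1698]
orientation [-9.000e-04  6.416e-01  7.670e-01  1.000e-04]
wrist_force [-0.8787  0.9739 -1.1888]
finger_gap 0.0852
[[-0.172  0.985  0.   ]
 [ 0.985  0.172  0.   ]
 [-0.     0.    -1.   ]]
```

View pics/w2b.png

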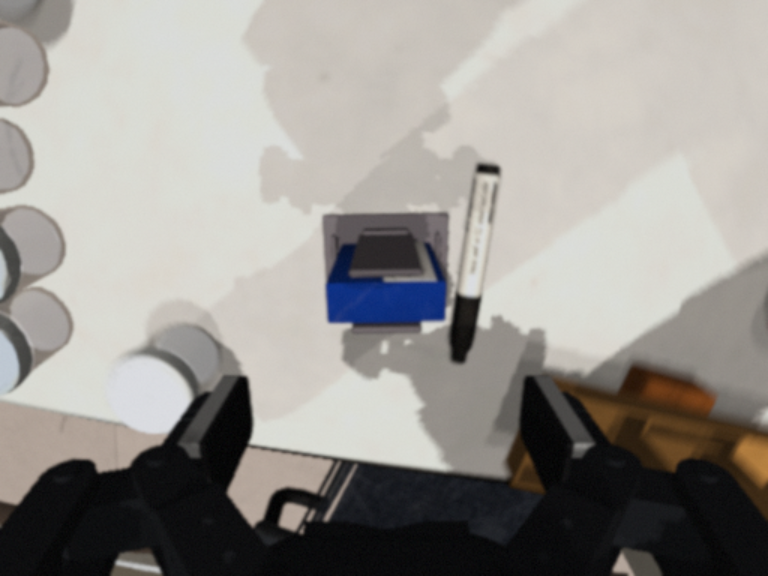

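```bash
python3 - <<'E'
from h import *
c=load('w2')
print(R(c['state']['orientation'])[:,0])
for p in [(328,322),(445,320),(446,284),(327,284)]: print(pt(c,p[0]/1.5,p[1]/1.5,.094))
q=[pt(c,p[0]/1.5,p[1]/1.5,.094) for p in [(328,322),(445,320),(446,284),(327,284)]]; print(np.mean(q,0))
E
```

```text
[-1.72064216e-01  9.85085735e-01 -5.59539928e-06]
[ 0.3709083  -0.25248643  0.094     ]
[ 0.35977615 -0.19497251  0.094     ]
[ 0.34123402 -0.19846524  0.094     ]
[ 0.35121481 -0.25564505  0.094     ]
[ 0.35578332 -0.22539231  0.094     ]
```

apply_moves --moves '[[[0,0,3],0,1],[[0,0,6],0,1],[[0,0,9],0,1],[[0,0,11],0,1],[[0,0,12],0,1],[[0,0,12.5],0,1],[[0,0,12.5],0,1],[[0,0,12.5],0,0.6],[[0,0,12.5],0,0.3],[[0,0,12.5],0,0.3]]' --squeeze 30

```text
clock: 4.0
tcp_pos: [0.3571, -0.2264, 0.047]
orientation: [0.001, 0.646, 0.763, 0.0]
wrist_force: [0.8, 0.9, 5.4]
finger_gap: 0.0598
```

```bash
python3 - <<'E'
from h import *
st()
snap('side','s1'); crop('s1',240,80,340,180,5,'c8')
E
```

```text
clock 4.0
joint_pos [-7.557e-01  1.747e-01 -6.286e-01  7.659e-01  3.000e-04 -9.214e-01]
tcp_pos [ 0.3571 -0.2264  0.047 ]
orientation [8.000e-04 6.461e-01 7.632e-01 1.000e-04]
wrist_force [0.7626 0.9039 5.4049]
finger_gap 0.0598
```

View pics/c8.png

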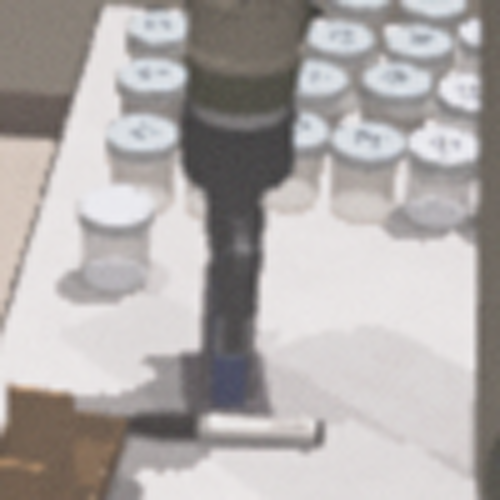

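apply_moves --moves '[[[0,0,0],0,0.3],[[0,0,-1],0,0.3],[[0,0,-2.5],0,0.3],[[0,0,-4.5],0,0.3],[[0,0,-6.5],0,0.3],[[0,0,-8.5],0,0.3],[[0,0,-11],0,0.3],[[0,0,-13.5],0,0.3],[[0,0,-16],0,0.3],[[0,0,-16],0,0.3]]'

```text
clock: 5.3
tcp_pos: [0.3573, -0.2268, 0.208]
orientation: [0.002, 0.646, 0.763, -0.0]
wrist_force: [-0.2, -0.3, -2.6]
finger_gap: 0.0598
```

```bash
python3 - <<'E'
from h import *
st()
snap('side','s2'); snap('scene','sc2'); 
a=cv2.imread('pics/s2.png');b=cv2.imread('pics/sc2.png')
cv2.imwrite('pics/c9.png',np.vstack([cv2.resize(a[60:200,180:380],(600,420))[:290],cv2.resize(b[80:230,180:380],(600,450))[:300]]))
E
```

```text
clock 5.3
joint_pos [-7.5580e-01  2.6500e-02 -3.5990e-01  1.1807e+00 -1.0000e-04 -9.2140e-01]
tcp_pos [ 0.3573 -0.2268  0.208 ]
orientation [ 1.800e-03  6.462e-01  7.632e-01 -1.000e-04]
wrist_force [-0.2476 -0.319  -2.5993]
finger_gap 0.0598
```

View pics/c9.png

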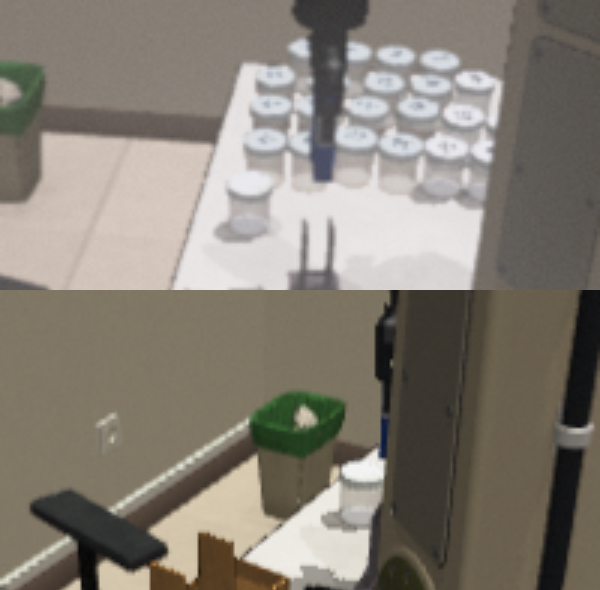

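apply_moves --moves '[[[2,0.7,0],0,0.3],[[6,2.1,0],2,0.3],[[11,3.8,0],4,0.3],[[16.5,5.7,0],6,0.3],[[22,7.5,0],8,0.3],[[27.5,9.4,0],10,0.3],[[33,11.3,0],12,0.3],[[37.5,12.9,0],14,0.3],[[40.5,13.9,0],15,0.3],[[42.2,14.5,0],15.5,0.3]]'

```text
clock: 6.65
tcp_pos: [0.4288, 0.2156, 0.2044]
orientation: [-0.001, 0.743, 0.67, -0.001]
wrist_force: [-0.1, 0.2, -2.0]
finger_gap: 0.0596
```

```bash
python3 - <<'E'
from h import *
st()
snap('side','s3'); crop('s3',170,120,330,260,4.2,'c10')
E
```

```text
clock 6.65
joint_pos [ 0.2984  0.1431 -0.2395  1.1913 -0.      0.4013]
tcp_pos [0.4288 0.2156 0.2044]
orientation [-6.000e-04  7.425e-01  6.698e-01 -1.400e-03]
wrist_force [-0.0852  0.1643 -1.9773]
finger_gap 0.0596
```

View pics/c10.png

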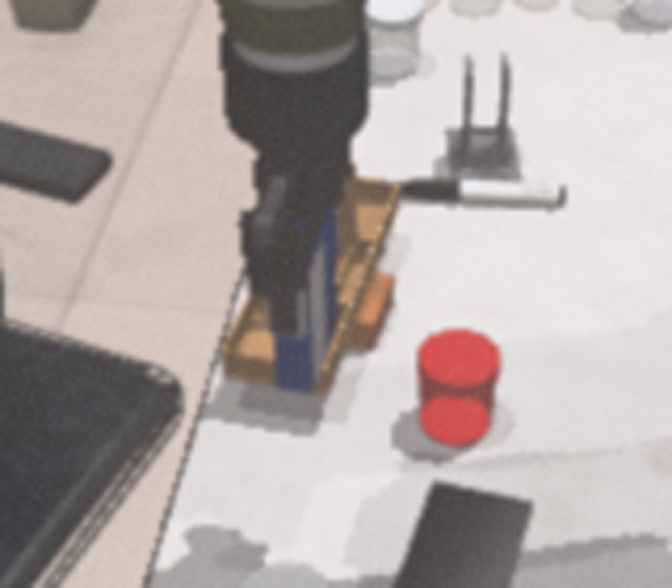

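apply_moves --moves '[[[0,0,1.5],0,0.3],[[0,0,4],0,0.3],[[0,0,7],0,0.3],[[0,0,10],0,0.3],[[0,0,12.5],0,0.3],[[0,0,14.2],0,0.3],[[0,0,15],0,0.3],[[0,0,15.4],0,0.3],[[0,0,15.7],0,0.3],[[0,0,15.7],0,0.3]]'

```text
clock: 7.95
tcp_pos: [0.4302, 0.2142, 0.0496]
orientation: [0.0, 0.743, 0.669, 0.0]
wrist_force: [-0.4, 0.4, -1.2]
finger_gap: 0.0594
```

```bash
python3 - <<'E'
from h import *
st()
snap('side','s4'); crop('s4',190,160,330,290,4.2,'c11')
E
```

```text
clock 7.95
joint_pos [ 0.2947  0.2711 -0.4908  0.8081 -0.      0.3994]
tcp_pos [0.4302 0.2142 0.0496]
orientation [2.000e-04 7.431e-01 6.691e-01 3.000e-04]
wrist_force [-0.4222  0.3868 -1.2314]
finger_gap 0.0594
```

View pics/c11.png

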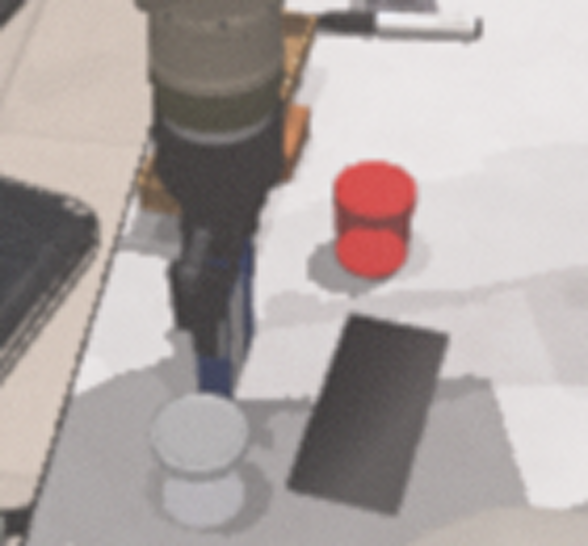

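apply_moves --moves '[[[0,0,0.2],0,0.3],[[0,0,0.3],0,0.3],[[0,0,0.4],0,0.3],[[0,0,0.5],0,0.3],[[0,0,0.55],0,0.3],[[0,0,0.6],0,0.3],[[0,0,0.65],0,0.3],[[0,0,0.7],0,0.3],[[0,0,0.7],0,0.3],[[0,0,0.7],0,0.3]]'

```text
clock: 9.25
tcp_pos: [0.43, 0.2141, 0.0431]
orientation: [0.0, 0.743, 0.669, 0.0]
wrist_force: [-1.6, -1.2, 6.7]
finger_gap: 0.0598
```

apply_moves --moves '[[[0,0,0.7],0,0.72],[[0,0,0.7],0,0.8],[[0,0,0.7],0,0.85],[[0,0,0.5],0,0.85],[[0,0,-1],0,0.85],[[0,0,-3],0,0.85],[[0,0,-6],0,0.85],[[0,0,-9],9,0.85],[[0,0,-11],19,0.8],[[0,0,-12],29,0.7]]'

```text
clock: 10.5
tcp_pos: [0.4308, 0.2144, 0.165]
orientation: [0.0, 0.888, 0.459, 0.002]
wrist_force: [-0.6, 0.4, -0.8]
finger_gap: 0.0601
```

apply_moves --moves '[[[0,0,0],10,0.7],[[0,0,0],20,0.7],[[0,0,0],30,0.7],[[0,0,0],40,0.7],[[0,0,0],50,0.7],[[0,0,0],61,0.7],[[0,0,0],61,0.7],[[0,0,0],61,0.7],[[0,0,0],61,0.7],[[0,0,0],61,0.7]]'

```text
clock: 11.75
tcp_pos: [0.4299, 0.2141, 0.1624]
orientation: [0.0, 0.999, -0.052, 0.0]
wrist_force: [0.3, 0.6, -0.0]
finger_gap: 0.06
```

```bash
python3 - <<'E'
from h import *
st()
c=snap('wrist','w5'); cv2.imwrite('pics/w5b.png',cv2.resize(cv2.imread('pics/w5.png'),(768,576)))
print(R(c['state']['orientation']).round(3))
snap('side','s5'); crop('s5',190,160,330,290,4.2,'c12')
E
```

```text
clock 11.75
joint_pos [ 0.2948  0.1652 -0.3194  1.0861 -0.      1.9694]
tcp_pos [0.4299 0.2141 0.1624]
orientation [ 0.000e+00  9.987e-01 -5.190e-02  1.000e-04]
wrist_force [ 0.3104  0.6011 -0.0012]
finger_gap 0.06
[[ 0.995 -0.104  0.   ]
 [-0.104 -0.995 -0.   ]
 [ 0.     0.    -1.   ]]
```

View pics/w5b.png

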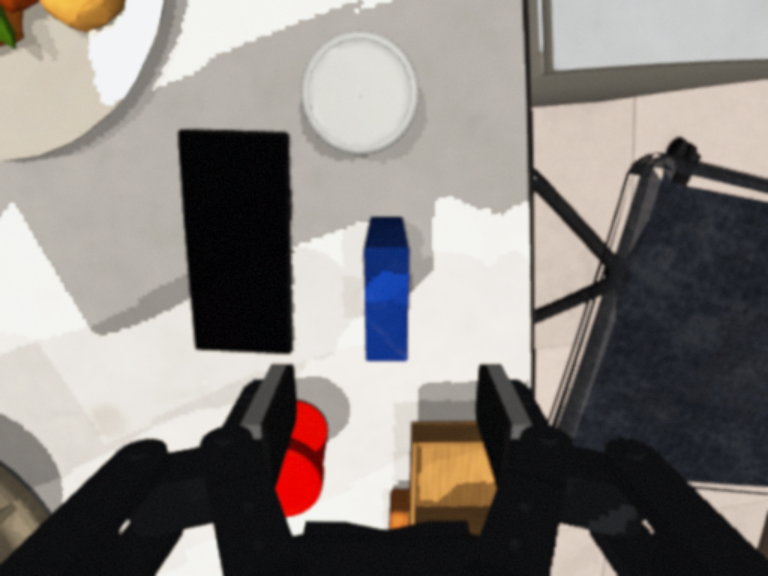

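View pics/c12.png

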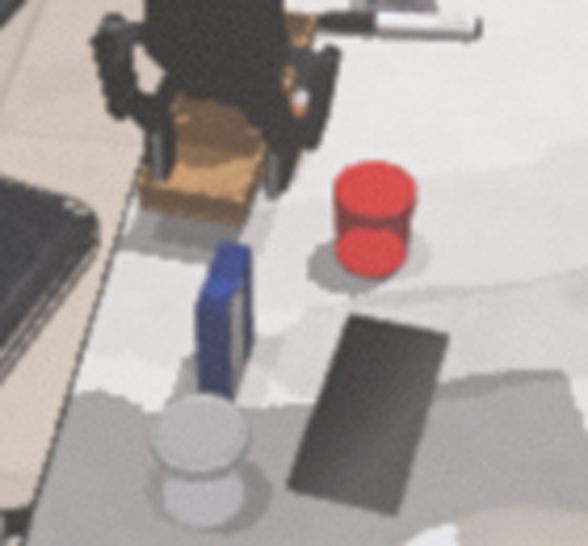

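```bash
python3 - <<'E'
from h import *
c=load('w5')
q=[pt(c,p[0]/1.5,p[1]/1.5,.09) for p in [(364.5,248),(409.5,248),(408,360.5),(366,360.5)]]; print(np.round(q,4),np.mean(q,0)); d=(q[0]+q[1]-q[2]-q[3])/2; print(np.linalg.norm(d),np.degrees(np.arctan2(d[1],d[0])))
print('near cup',pt(c,360/1.5,92/1.5,.065))
E
```

```text
[[0.4226 0.244  0.09  ]
 [0.4435 0.2419 0.09  ]
 [0.4376 0.1841 0.09  ]
 [0.4166 0.1863 0.09  ]] [0.43007915 0.21408478 0.09      ]
0.05803128645018409 84.09103152856322
near cup [0.42758983 0.31449441 0.065     ]
```

apply_moves --moves '[[[0,0,2],0,0.7],[[0,0,5],0,0.7],[[0,0,8],0,0.7],[[0,0,10],0,0.7],[[0,0,11],0,0.7],[[0,0,11.5],0,0.7],[[0,0,11.5],0,0.5],[[0,0,11.5],0,0.35],[[0,0,11.5],0,0.15],[[0,0,11.5],0,0.1]]'

```text
clock: 13.1
tcp_pos: [0.4305, 0.2144, 0.048]
orientation: [-0.0, 0.999, -0.052, 0.001]
wrist_force: [-0.5, 0.1, 4.5]
finger_gap: 0.0215
```

apply_moves --moves '[[[0,0,0],0,0.1],[[0,0,0],0,0.1],[[0,0,-1],0,0.1],[[0,0,-3],0,0.1],[[0,0,-5],0,0.1],[[0,0,-8],0,0.1],[[0,0,-11],0,0.1],[[0,0,-14],0,0.1],[[0,0,-16],0,0.1],[[0,0,-17],0,0.1]]'

```text
clock: 14.35
tcp_pos: [0.4302, 0.2142, 0.2186]
orientation: [-0.0, 0.999, -0.052, 0.001]
wrist_force: [0.9, -0.8, -1.9]
finger_gap: 0.0214
```

```bash
python3 - <<'E'
from h import *
st()
c=snap('wrist','w6'); cv2.imwrite('pics/w6b.png',cv2.resize(cv2.imread('pics/w6.png'),(768,576)))
snap('side','s6'); crop('s6',170,60,350,230,4,'c13')
E
```

```text
clock 14.35
joint_pos [ 2.9480e-01  1.3420e-01 -2.1480e-01  1.2204e+00 -1.0000e-04  1.9703e+00]
tcp_pos [0.4302 0.2142 0.2186]
orientation [-2.000e-04  9.986e-01 -5.230e-02  7.000e-04]
wrist_force [ 0.8654 -0.8137 -1.8802]
finger_gap 0.0214
```

View pics/w6b.png

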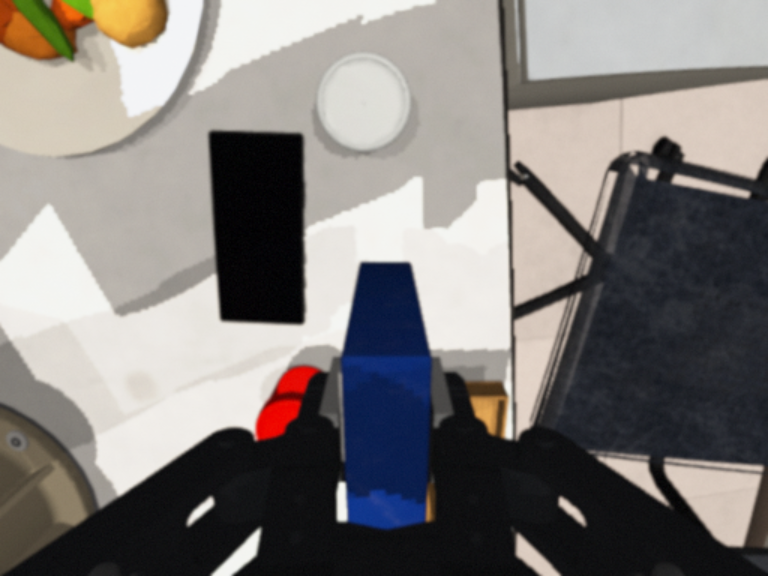

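View pics/c13.png

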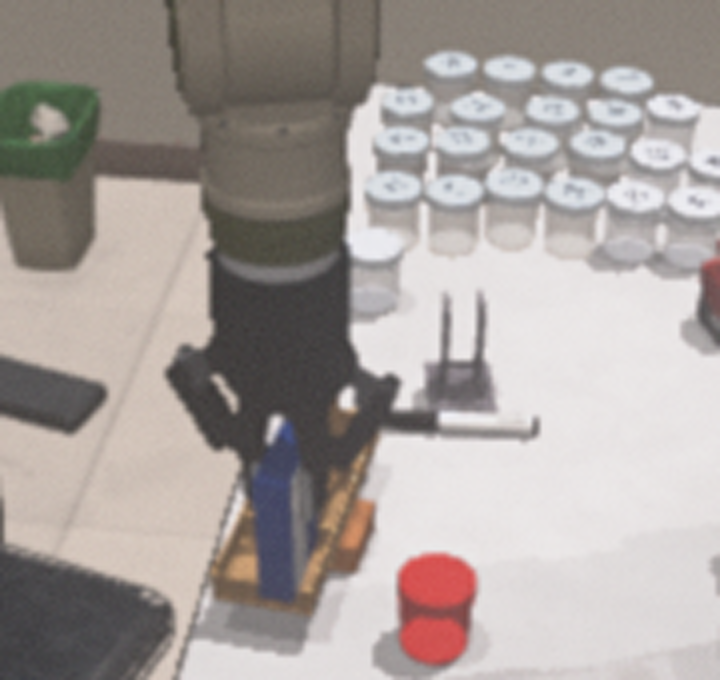

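```bash
python3 - <<'E'
from h import *
from scipy.optimize import least_squares
c=load('wrist0')
M=np.array([[-.038,.11,.055],[.038,.11,.055],[.038,-.11,.055],[-.038,-.11,.055],[-.022,.035,.121],[.022,.035,.121],[-.022,-.039,.121],[.022,-.039,.121]])
px=np.array([(62,55),(248,70),(228,546),(75,530),(27,263),(149,276),(37,458),(150,467)])/2.4+[90,40]
def W(p):
    a=p[2];Rz=np.array([[np.cos(a),-np.sin(a),0],[np.sin(a),np.cos(a),0],[0,0,1]]);return M@Rz.T+[p[0],p[1],0]
r=least_squares(lambda p:(proj(c,W(p))-px).ravel(),[.464,-.005,-.1])
print(r.x[:2],np.degrees(r.x[2])); print(r.fun.reshape(-1,2).round(1))
im=cv2.imread('pics/wrist0.png')
a=r.x[2];Rz=np.array([[np.cos(a),-np.sin(a),0],[np.sin(a),np.cos(a),0],[0,0,1]])
print('bays',(Rz@[0,.073,0])[:2]+r.x[:2],(Rz@[0,-.073,0])[:2]+r.x[:2])
# scene check
for n in['scene0','side0']:
    d=load(n);q=proj(d,W(r.x)); k=5; im=cv2.resize(cv2.imread(f'pics/{n}.png'),None,fx=k,fy=k,interpolation=cv2.INTER_CUBIC)
    for i,j in[(0,1),(1,2),(2,3),(3,0),(4,5),(6,7)]: cv2.line(im,tuple((q[i]*k+k/2-.5).astype(int)),tuple((q[j]*k+k/2-.5).astype(int)),(0,255,0),1)
    x,y=(q.mean(0)*k).astype(int); cv2.imwrite(f'pics/ov_{n}.png',im[y-220:y+220,x-220:x+220])
cv2.imwrite('pics/ov.png',np.hstack([cv2.resize(cv2.imread('pics/ov_scene0.png'),(398,398)),cv2.resize(cv2.imread('pics/ov_side0.png'),(398,398))]))
E
```

```text
[ 0.4631107 -0.0035527] -6.016674783377132
[[-0.5 -2.7]
 [-0.3 -2.2]
 [-0.2  0.5]
 [-0.7  0.3]
 [-0.2  0.9]
 [ 1.1  0.5]
 [-0.3  0.9]
 [ 0.6  2.3]]
bays [0.47076241 0.06904517] [ 0.455459   -0.07615058]
```

View pics/ov.png

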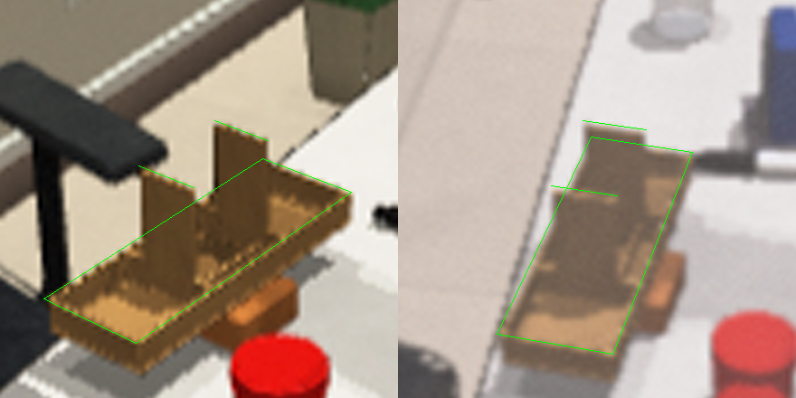

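apply_moves --moves '[[[0.5,2,0],0,0.1],[[1.3,6,0],0,0.1],[[2.1,10,0],0,0.1],[[3,14,0],0,0.1],[[3.9,18,0],0,0.1],[[4.7,22,0],0,0.1],[[5.6,26,0],0,0.1],[[6.4,30,0],0,0.1],[[6.8,32,0],0,0.1],[[6.8,32,0],0,0.1]]'

```text
clock: 15.7
tcp_pos: [0.4636, -0.1123, 0.216]
orientation: [-0.0, 0.999, -0.054, -0.001]
wrist_force: [-1.1, 0.1, -1.1]
finger_gap: 0.0218
```

```bash
python3 - <<'E'
from h import *
c=snap('wrist','w7'); st(); cv2.imwrite('pics/w7b.png',cv2.resize(cv2.imread('pics/w7.png'),(768,576),interpolation=cv2.INTER_CUBIC))
E
```

```text
clock 15.75
joint_pos [-4.0460e-01  1.3070e-01 -2.2490e-01  1.2176e+00  4.0000e-04  1.2724e+00]
tcp_pos [ 0.4634 -0.1113  0.2162]
orientation [-6.000e-04  9.986e-01 -5.310e-02 -1.000e-03]
wrist_force [-0.2317  0.2818 -0.8737]
finger_gap 0.022
```

View pics/w7b.png

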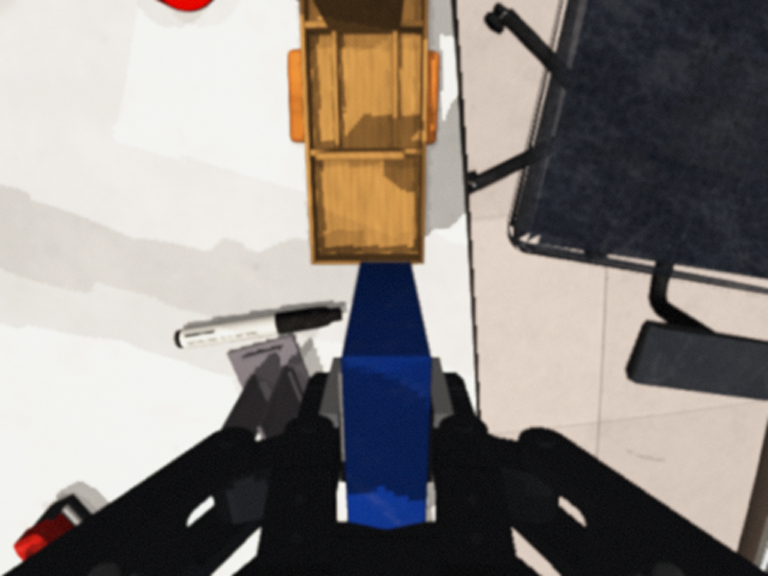

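```bash
python3 - <<'E'
from h import *
crop('w7',190,0,300,100,7,'c14');crop('w7',190,85,300,180,7,'c15')
E
```

```text
(no output)
```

View pics/c14.png

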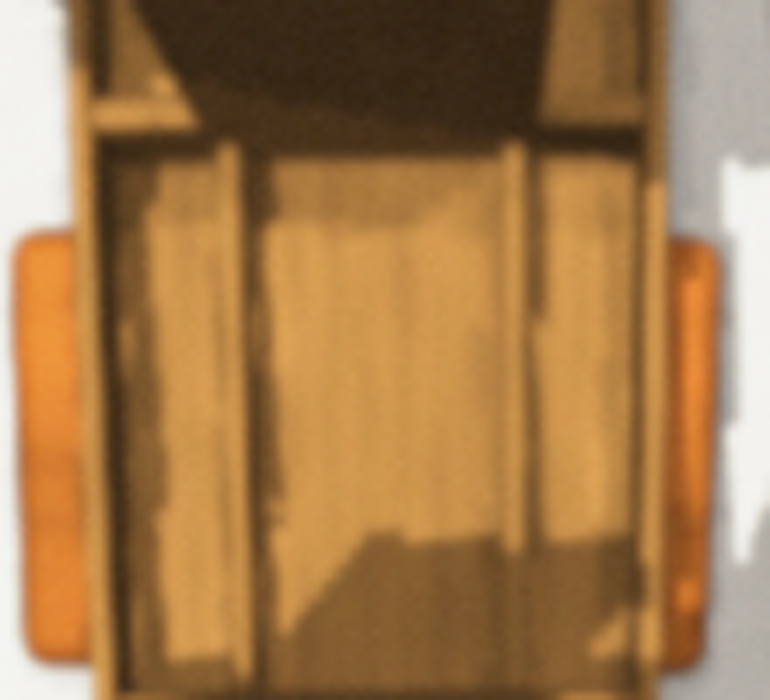

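View pics/c15.png

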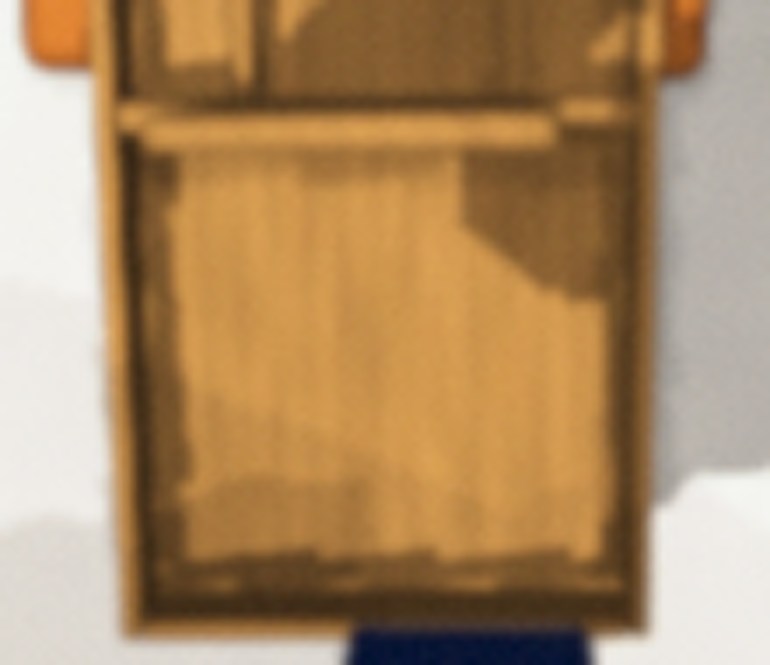

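```bash
python3 - <<'E'
from h import *
from scipy.optimize import least_squares
c=load('w7')
P=[([-.038,-.11,.055],(122,635,1)),([.038,-.11,.055],(648,632,1)),([-.022,-.039,.121],(147,148,1)),([.022,-.039,.121],(557,143,1)),
([-.017,.035,.047],(243,145,0)),([.017,.035,.047],(505,143,0)),([-.05,.03,.03],(13,230,0)),([-.05,-.03,.03],(26,664,0)),([.05,.03,.03],(722,235,0)),([.05,-.03,.03],(706,670,0))]
M=np.array([p[0] for p in P]); px=np.array([[190+u/7,(85 if k else 0)+v/7] for _,(u,v,k) in P])
def W(p):
    a=p[2];Rz=np.array([[np.cos(a),-np.sin(a),0],[np.sin(a),np.cos(a),0],[0,0,1]]);return M@Rz.T+[p[0],p[1],0]
for sel in [slice(0,6),slice(6,10),slice(0,10)]:
    r=least_squares(lambda p:(proj(c,W(p))-px)[sel].ravel(),[.464,-.005,-.1])
    print(r.x[:2],np.degrees(r.x[2])); print(r.fun.reshape(-1,2).round(1).tolist())
E
```

```text
[ 0.46197326 -0.00417814] -6.0040771678169405
[[-0.3, 0.7], [0.5, 1.0], [-0.7, 0.2], [0.6, 0.6], [-0.1, -1.1], [0.0, -1.2]]
[ 0.45937298 -0.00688683] -6.845228187164935
[[-1.3, -0.8], [-0.9, 0.8], [1.1, -0.7], [1.1, 0.9]]
[ 0.46109708 -0.00512417] -6.007098013952699
[[-1.0, 1.7], [-0.3, 2.0], [-1.7, 1.7], [-0.4, 2.1], [-0.9, 0.1], [-0.8, 0.1], [-0.2, -2.1], [0.9, -0.4], [2.3, -3.6], [3.1, -1.8]]
```

apply_moves --moves '[[[-0.2,-1.5,0],0,0.1],[[-0.6,-4.5,0],0,0.1],[[-1,-8,0],0,0.1],[[-1.2,-10,0],0,0.1],[[-1.3,-10.7,0],0,0.1],[[-1.3,-10.7,0],0,0.1],[[-1.3,-10.7,0.5],0,0.1],[[-1.3,-10.7,1],0,0.1],[[-1.3,-10.7,1],0,0.1],[[-1.3,-10.7,1],0,0.1]]'

```text
clock: 17.0
tcp_pos: [0.4623, -0.0038, 0.2072]
orientation: [-0.0, 0.999, -0.053, -0.0]
wrist_force: [-0.6, 0.3, -0.9]
finger_gap: 0.0217
```

```bash
python3 - <<'E'
from h import *
c=snap('scene','sc8'); st(); crop('sc8',170,110,300,230,5,'c16')
print(R(env.get_state()['orientation']).round(4))
snap('side','s8'); crop('s8',170,110,300,230,5,'c17')
E
```

```text
clock 17.05
joint_pos [-0.182   0.1055 -0.2758  1.1894 -0.      1.4942]
tcp_pos [ 0.4624 -0.0037  0.2073]
orientation [ 0.      0.9986 -0.0526  0.    ]
wrist_force [ 0.232   0.1743 -1.4724]
finger_gap 0.0217
[[ 9.945e-01 -1.051e-01  1.000e-04]
 [-1.051e-01 -9.945e-01 -0.000e+00]
 [ 1.000e-04  0.000e+00 -1.000e+00]]
```

View pics/c16.png

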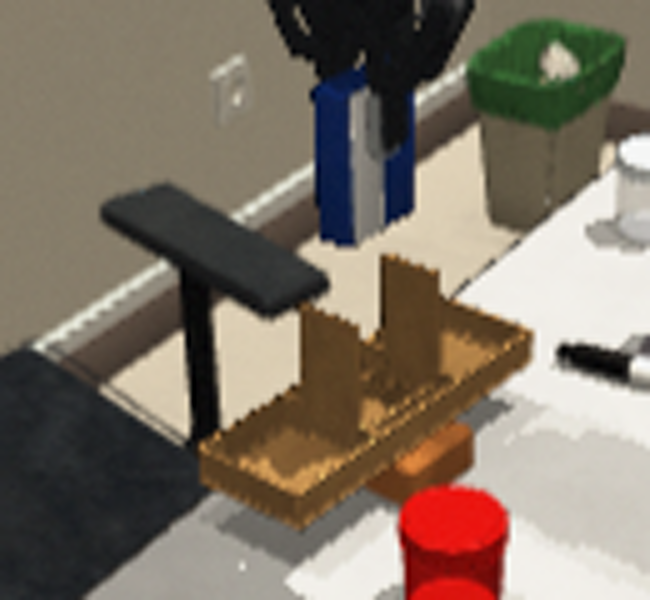

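View pics/c17.png

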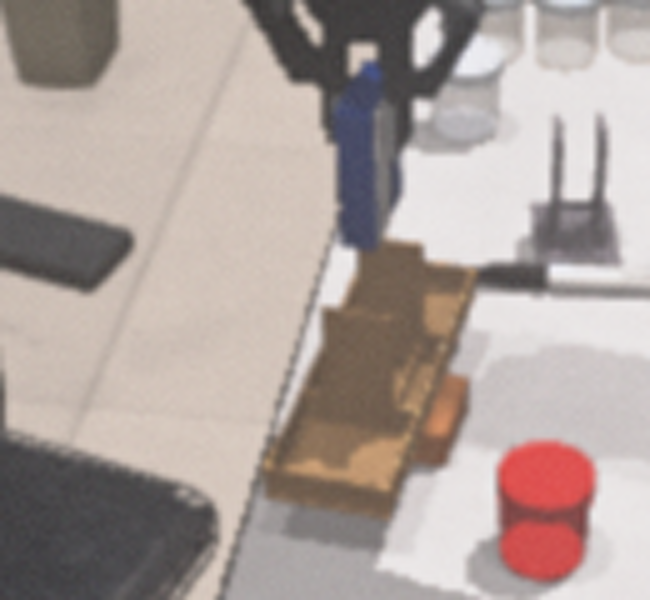

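apply_moves --moves '[[[0,0,0.8],0,0.1],[[0,0,2],0,0.1],[[0,0,3],0,0.1],[[0,0,3.8],0,0.1],[[0,0,4.3],0,0.1],[[0,0,4.5],0,0.1],[[0,0,4.5],0,0.1],[[0,0,4.5],0,0.1],[[0,0,4.5],0,0.1],[[0,0,4.5],0,0.1]]'

```text
clock: 18.35
tcp_pos: [0.4624, -0.0034, 0.1625]
orientation: [0.0, 0.999, -0.052, 0.0]
wrist_force: [-0.2, 0.0, -2.4]
finger_gap: 0.0217
```

```bash
python3 - <<'E'
from h import *
c=snap('scene','sc9'); st(); crop('sc9',200,120,290,220,6,'c18')
snap('side','s9'); crop('s9',200,130,290,220,6,'c19')
E
```

```text
clock 18.4
joint_pos [-0.1814  0.1315 -0.3596  1.0794  0.      1.4942]
tcp_pos [ 0.4624 -0.0035  0.1624]
orientation [ 0.000e+00  9.986e-01 -5.240e-02  2.000e-04]
wrist_force [-0.2213  0.8274 -1.3429]
finger_gap 0.0216
```

View pics/c18.png

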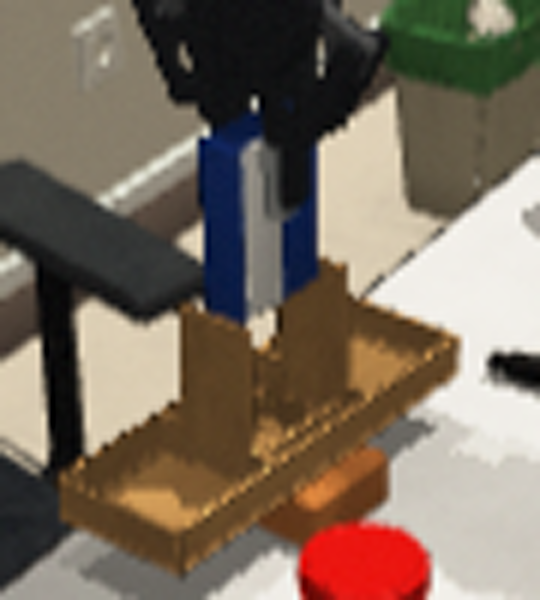

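View pics/c19.png

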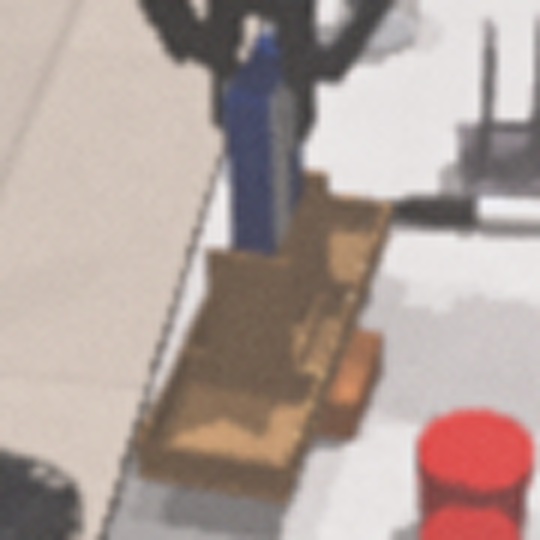

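apply_moves --moves '[[[0,0,0.8],0,0.1],[[0,0,2],0,0.1],[[0,0,3.2],0,0.1],[[0,0,4.4],0,0.1],[[0,0,5.5],0,0.1],[[0,0,6.3],0,0.1],[[0,0,7],0,0.1],[[0,0,7.4],0,0.1],[[0,0,7.6],0,0.1],[[0,0,7.6],0,0.1]]'

```text
clock: 19.7
tcp_pos: [0.4624, -0.0035, 0.0864]
orientation: [0.0, 0.999, -0.052, 0.0]
wrist_force: [-0.7, -0.5, -1.6]
finger_gap: 0.0216
```

```bash
python3 - <<'E'
from h import *
c=snap('scene','sc10'); st(); crop('sc10',200,120,290,220,6,'c20')
snap('side','s10'); crop('s10',200,130,290,220,6,'c21')
E
```

```text
clock 19.75
joint_pos [-0.1814  0.1981 -0.4822  0.8901 -0.      1.4941]
tcp_pos [ 0.4625 -0.0035  0.0865]
orientation [ 0.000e+00  9.986e-01 -5.230e-02  2.000e-04]
wrist_force [-0.7942  0.1682 -2.6809]
finger_gap 0.0217
```

View pics/c20.png

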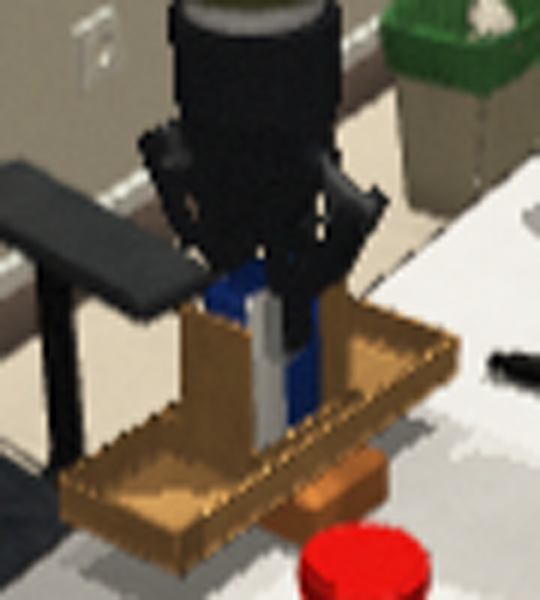

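View pics/c21.png

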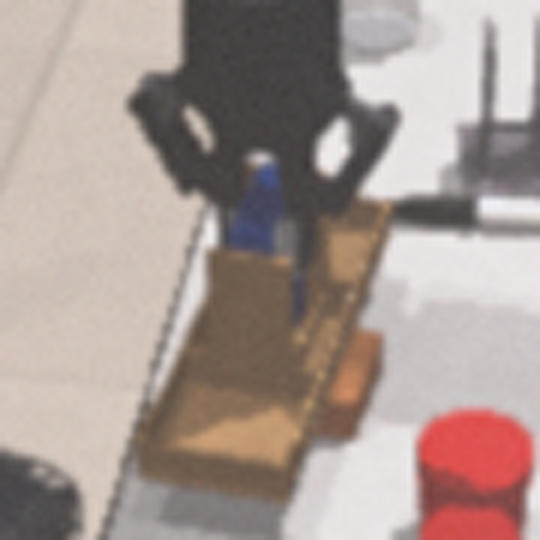

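apply_moves --moves '[[[0,0,0.1],0,0.1],[[0,0,0.2],0,0.1],[[0,0,0.3],0,0.1],[[0,0,0.35],0,0.1],[[0,0,0.4],0,0.1],[[0,0,0.45],0,0.1],[[0,0,0.5],0,0.1],[[0,0,0.55],0,0.1],[[0,0,0.57],0,0.1],[[0,0,0.57],0,0.1]]'

```text
clock: 21.05
tcp_pos: [0.4624, -0.0035, 0.081]
orientation: [0.0, 0.999, -0.052, 0.0]
wrist_force: [-2.8, 0.4, 4.9]
finger_gap: 0.0219
```

apply_moves --moves '[[[0,0,0],0,0.27],[[0,0,0],0,0.32],[[0,0,0],0,0.4],[[0,0,0],0,0.5],[[0,0,0],0,0.5],[[0,0,-1],0,0.5],[[0,0,-3],0,0.5],[[0,0,-6],0,0.5],[[0,0,-9],0,0.5],[[0,0,-12],0,0.5]]'

```text
clock: 22.3
tcp_pos: [0.4624, -0.0034, 0.2024]
orientation: [0.0, 0.999, -0.052, 0.0]
wrist_force: [0.5, 0.1, -0.8]
finger_gap: 0.0424
```

```bash
python3 - <<'E'
from h import *
c=snap('scene','sc11'); st(); crop('sc11',200,120,290,220,6,'c22')
snap('side','s11'); crop('s11',200,130,290,220,6,'c23')
E
```

```text
clock 22.35
joint_pos [-0.1812  0.1042 -0.28    1.1798 -0.      1.4942]
tcp_pos [ 0.4643 -0.0038  0.2063]
orientation [ 5.000e-04  9.986e-01 -5.230e-02  3.400e-03]
wrist_force [ 2.4263 -0.4597  3.0326]
finger_gap 0.0425
```

View pics/c22.png

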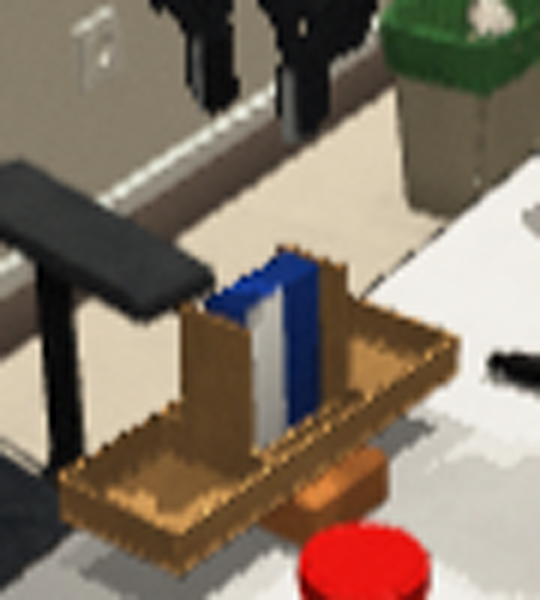

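View pics/c23.png

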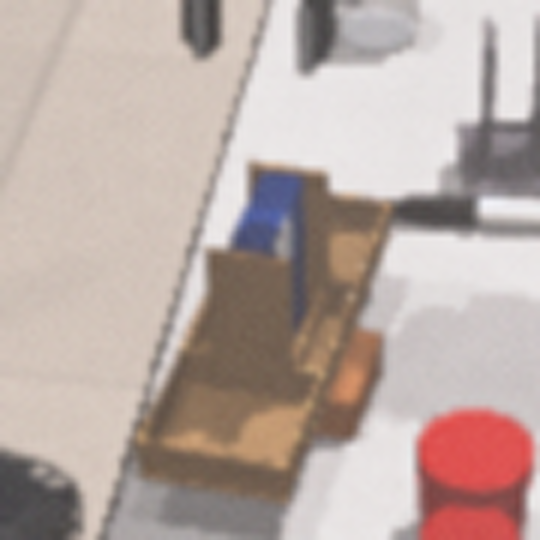

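apply_moves --moves '[[[-0.7,-3,0],0,0.6],[[-1.9,-8,0],0,1],[[-3.3,-14,0],0,1],[[-4.7,-20,0],0,1],[[-5.6,-24,0],0,1],[[-5.9,-25,0],0,1],[[-5.9,-25,0],0,1],[[-5.9,-25,0],0,1],[[-5.9,-25,0],0,1],[[-5.9,-25,0],0,1]]'

```text
clock: 23.65
tcp_pos: [0.4301, 0.2505, 0.2007]
orientation: [0.0, 0.999, -0.053, 0.0]
wrist_force: [-0.1, 0.2, 0.5]
finger_gap: 0.0853
```

```bash
python3 - <<'E'
from h import *
c=snap('wrist','w12'); st(); cv2.imwrite('pics/w12b.png',cv2.resize(cv2.imread('pics/w12.png'),(768,576),interpolation=cv2.INTER_CUBIC))
E
```

```text
clock 23.7
joint_pos [ 3.6640e-01  1.7610e-01 -2.0900e-01  1.1855e+00 -1.0000e-04  2.0432e+00]
tcp_pos [0.4301 0.2507 0.2007]
orientation [-0.000e+00  9.986e-01 -5.300e-02  1.000e-04]
wrist_force [ 0.2364 -0.2557  0.9099]
finger_gap 0.0853
```

View pics/w12b.png

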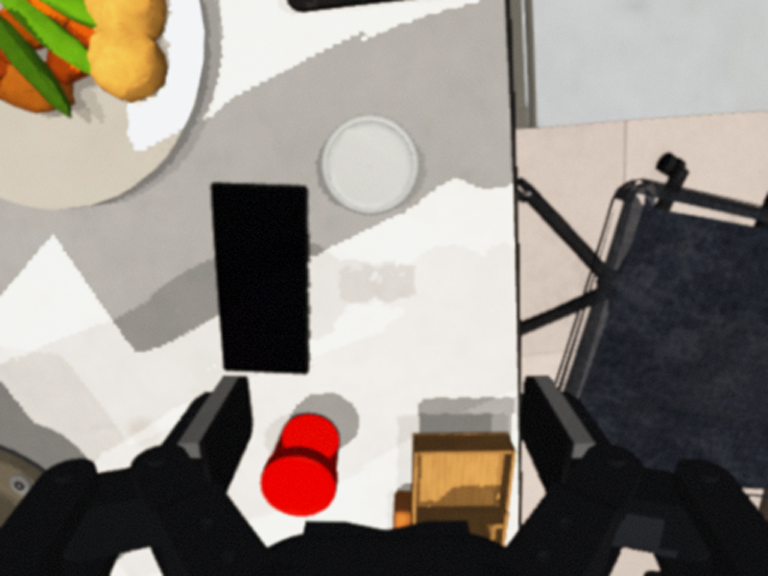

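```bash
python3 - <<'E'
from h import *
c=load('w12'); crop('w12',205,65,290,150,6,'c24')
for p in [(369,164.5),(320,164),(418,164),(369,116),(369,213)]: print(pt(c,p[0]/1.5,p[1]/1.5,.065))
E
```

```text
[0.42687639 0.31469172 0.065     ]
[0.39889952 0.31807375 0.065     ]
[0.45488042 0.31200178 0.065     ]
[0.42994855 0.34117426 0.065     ]
[0.42363322 0.28689472 0.065     ]
```

View pics/c24.png

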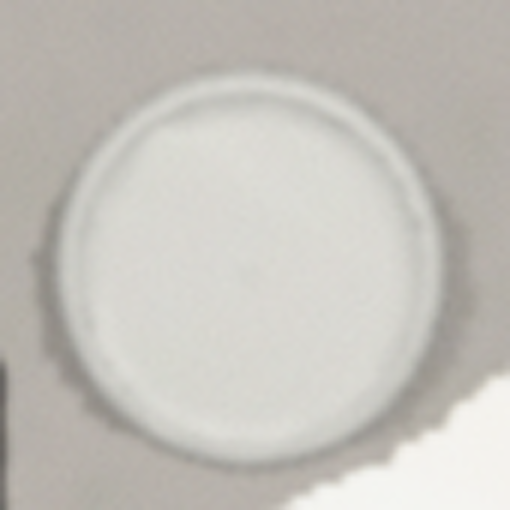

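apply_moves --moves '[[[-0.3,-2,1],0,1],[[-0.7,-4.5,3],0,1],[[-1,-6.3,6],0,1],[[-1,-6.3,9.5],0,1],[[-1,-6.3,13],0,1],[[-1,-6.3,15.5],0,1],[[-1,-6.3,16.5],0,1],[[-1,-6.3,16.9],0,1],[[-1,-6.3,16.9],0,0.8],[[-1,-6.3,16.9],0,0.5]]'

```text
clock: 24.95
tcp_pos: [0.4274, 0.3155, 0.033]
orientation: [-0.001, 0.999, -0.052, 0.001]
wrist_force: [-2.2, -0.9, 6.1]
finger_gap: 0.0556
```

apply_moves --moves '[[[0,0,0],0,0.5],[[0,0,0],0,0.5],[[0,0,-0.5],0,0.5],[[0,0,-1.5],0,0.5],[[0,0,-3.5],0,0.5],[[0,0,-6],0,0.5],[[0,0,-9],0,0.5],[[0,0,-12],0,0.5],[[0,0,-15],0,0.5],[[0,0,-16],0,0.5]]'

```text
clock: 26.2
tcp_pos: [0.4274, 0.3156, 0.194]
orientation: [-0.001, 0.999, -0.052, 0.002]
wrist_force: [-0.4, -0.4, -1.4]
finger_gap: 0.0548
```

```bash
python3 - <<'E'
from h import *
c=snap('scene','sc13'); st(); crop('sc13',130,120,290,280,4,'c25')
snap('side','s13'); crop('s13',180,130,310,290,4,'c26')
E
```

```text
clock 26.25
joint_pos [ 4.8490e-01  2.3970e-01 -1.4490e-01  1.1824e+00 -1.0000e-04  2.1603e+00]
tcp_pos [0.4274 0.3156 0.1941]
orientation [-0.001   0.9986 -0.0523  0.0017]
wrist_force [ 1.1428  0.2825 -0.8375]
finger_gap 0.0551
```

View pics/c25.png

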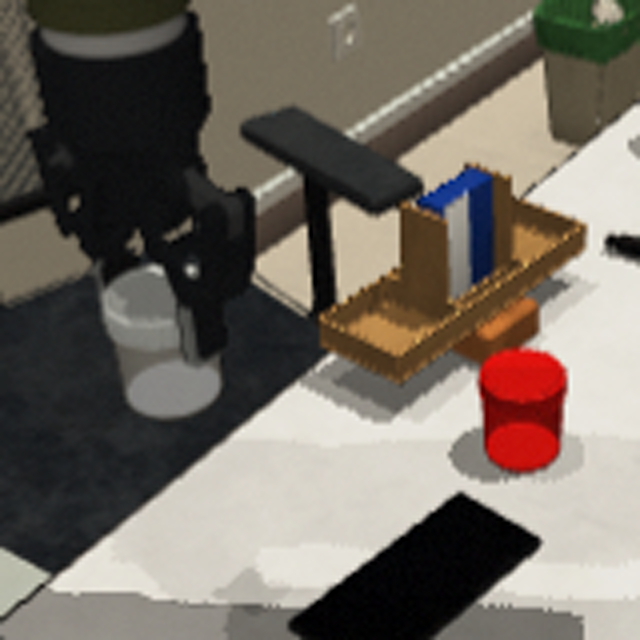

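View pics/c26.png

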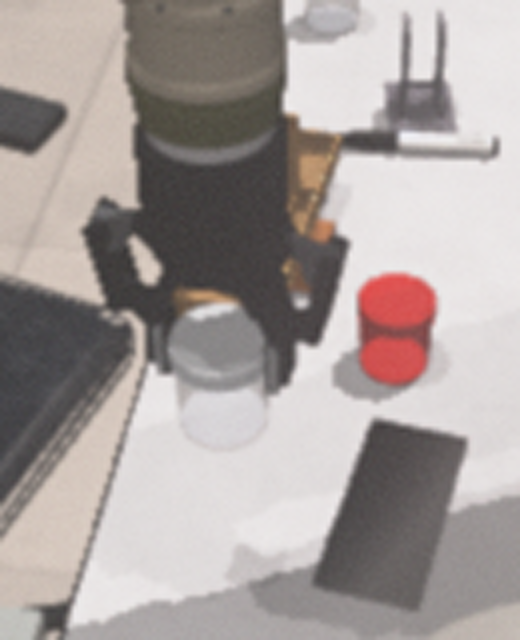

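apply_moves --moves '[[[0.5,1.5,0],0,0.5],[[1.4,5,0],0,0.5],[[2.6,9,0],0,0.5],[[3.8,13.5,0],0,0.5],[[5,18,0],0,0.5],[[6.2,22,0],0,0.5],[[6.8,24,0],0,0.5],[[6.8,24,1],0,0.5],[[6.8,24,2],0,0.5],[[6.8,24,2],0,0.5]]'

```text
clock: 27.55
tcp_pos: [0.4675, 0.0699, 0.1699]
orientation: [-0.0, 0.999, -0.052, -0.002]
wrist_force: [-0.3, 0.1, -1.5]
finger_gap: 0.055
```

```bash
python3 - <<'E'
from h import *
c=snap('wrist','w14'); st(); cv2.imwrite('pics/w14b.png',cv2.resize(cv2.imread('pics/w14.png'),(768,576),interpolation=cv2.INTER_CUBIC))
snap('side','s14'); crop('s14',180,110,310,240,5,'c27')
snap('scene','sc14'); crop('sc14',190,110,320,240,5,'c28')
E
```

```text
clock 27.6
joint_pos [-2.1500e-02  1.4830e-01 -3.1860e-01  1.1060e+00  1.0000e-04  1.6526e+00]
tcp_pos [0.468  0.07   0.1706]
orientation [-0.      0.9987 -0.0516 -0.001 ]
wrist_force [-0.0785 -0.3624 -0.5718]
finger_gap 0.0552
```

View pics/w14b.png

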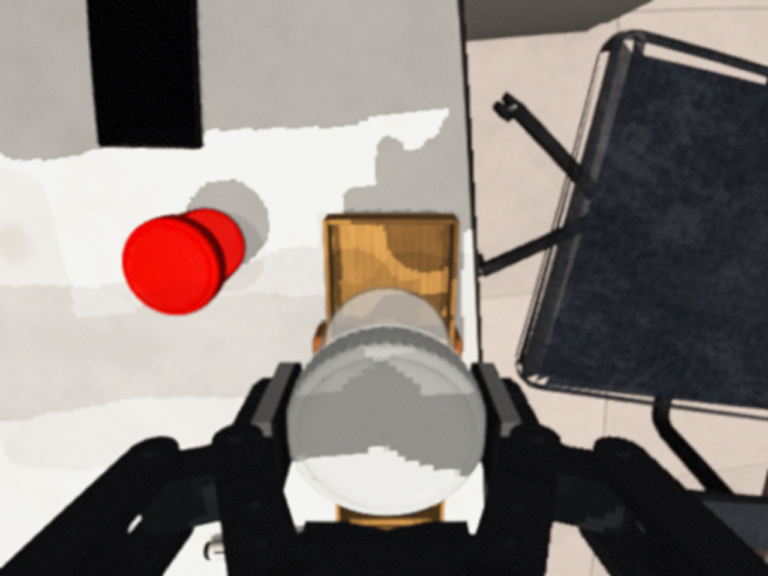

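View pics/c28.png

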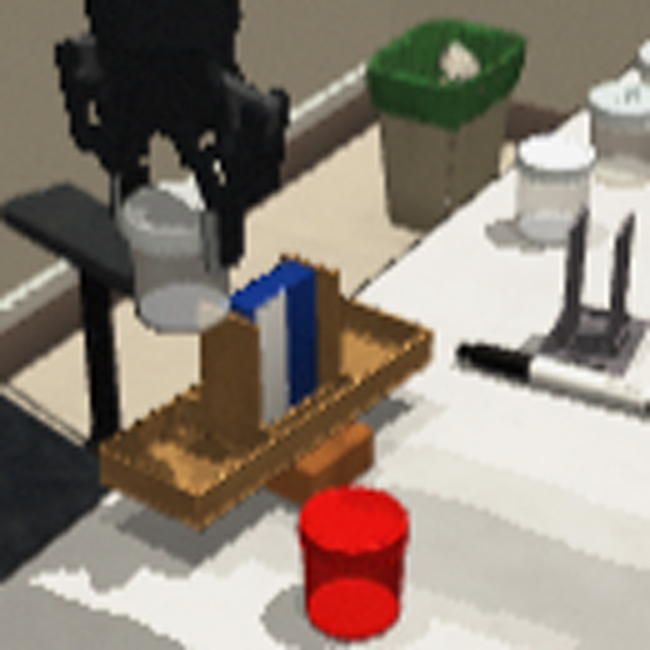

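```bash
python3 - <<'E'
from h import *
c=load('w14')
a,b=pt(c,325/1.5,215/1.5,.055),pt(c,458/1.5,218/1.5,.055); m=(a+b)/2; print(a,b,m, 'bay', m[:2]-.037*np.array([np.sin(np.radians(6)),np.cos(np.radians(6))]))
print('red',pt(c,172/1.5,265/1.5,.065))
print('cup foot top edge etc; lid centre',pt(c,386/1.5,422/1.5,.2026))
st()
E
```

```text
[0.43749077 0.11084564 0.055     ] [0.50985523 0.10171238 0.055     ] [0.473673   0.10627901 0.055     ] bay [0.46980545 0.0694817 ]
red [0.350386   0.09425073 0.065     ]
cup foot top edge etc; lid centre [0.46783914 0.07506305 0.2026    ]
clock 27.7
joint_pos [-0.0215  0.1476 -0.3171  1.1062  0.      1.6526]
tcp_pos [0.4688 0.0699 0.1715]
orientation [-0.000e+00  9.987e-01 -5.170e-02 -1.000e-04]
wrist_force [ 0.0278 -0.4982 -1.1501]
finger_gap 0.0548
```

```bash
python3 - <<'E'
from h import *
c=load('w14'); t=np.linspace(0,2*np.pi,200)
im=cv2.resize(cv2.imread('pics/w14.png'),(768,576),interpolation=cv2.INTER_CUBIC)
z0=c['state']['tcp_pos'][2]+.032; x0,y0=c['state']['tcp_pos'][:2]
print(x0,y0)
for dy,col in((-.001,(0,255,0)),(.003,(255,0,255))):
    for r,z in((.029,z0),(.0255,z0-.065)):
        q=proj(c,np.c_[x0-.0005+r*np.cos(t),y0+dy+r*np.sin(t),0*t+z])*1.5+.25
        cv2.polylines(im,[q.astype(np.int32)],True,col,1)
cv2.imwrite('pics/ov2.png',im[250:560,200:560])
E
```

```text
0.467508194367712 0.06987343148116223
```

View pics/ov2.png

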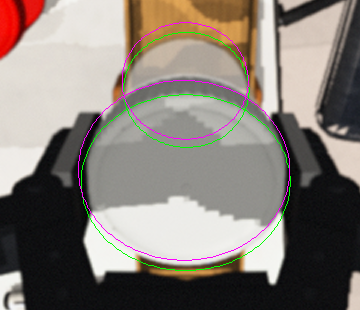

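apply_moves --moves '[[[0.1,0,1],0,0.5],[[0.1,0,2.5],0,0.5],[[0.1,0,4],0,0.5],[[0.1,0,5.5],0,0.5],[[0.1,0,7],0,0.5],[[0.1,0,8.2],0,0.5],[[0.1,0,9],0,0.5],[[0.1,0,9.5],0,0.5],[[0.1,0,9.7],0,0.5],[[0.1,0,9.7],0,0.5]]'

```text
clock: 28.95
tcp_pos: [0.4702, 0.0691, 0.0748]
orientation: [-0.0, 0.999, -0.052, 0.0]
wrist_force: [0.1, 0.5, 0.2]
finger_gap: 0.0549
```

```bash
python3 - <<'E'
from h import *
st();snap('side','s15'); crop('s15',190,130,300,240,5,'c29')
snap('scene','sc15'); crop('sc15',200,120,300,230,5,'c30')
E
```

```text
clock 28.95
joint_pos [-0.0231  0.2331 -0.4694  0.8677  0.      1.6524]
tcp_pos [0.4702 0.0691 0.0748]
orientation [-0.000e+00  9.986e-01 -5.230e-02  2.000e-04]
wrist_force [0.1431 0.4547 0.234 ]
finger_gap 0.0549
```

View pics/c29.png

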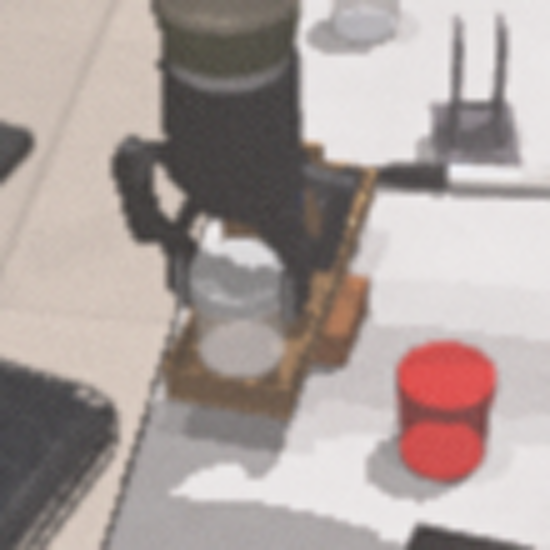

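View pics/c30.png

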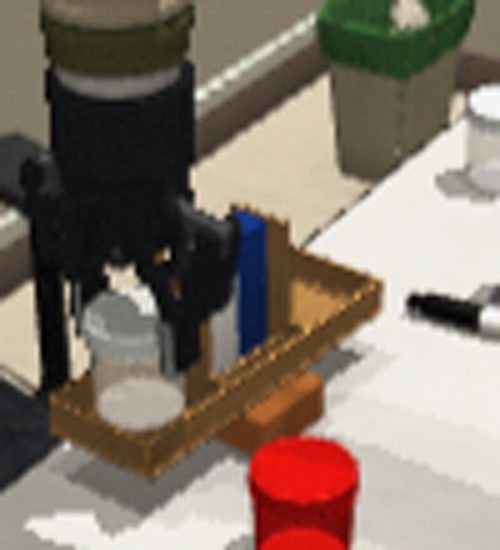

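apply_moves --moves '[[[0,0,0.15],0,0.5],[[0,0,0.3],0,0.5],[[0,0,0.45],0,0.5],[[0,0,0.55],0,0.5],[[0,0,0.65],0,0.5],[[0,0,0.7],0,0.5],[[0,0,0.75],0,0.5],[[0,0,0.8],0,0.5],[[0,0,0.8],0,0.5],[[0,0,0.8],0,0.5]]'

```text
clock: 30.3
tcp_pos: [0.47, 0.0691, 0.0666]
orientation: [0.0, 0.999, -0.052, 0.0]
wrist_force: [-0.8, 0.7, -1.6]
finger_gap: 0.0553
```

```bash
python3 - <<'E'
from h import *
st();st();snap('side','s16'); crop('s16',190,130,300,240,5,'c31')
snap('scene','sc16'); crop('sc16',200,120,300,230,5,'c32')
st()
E
```

```text
clock 30.3
joint_pos [-0.0231  0.2422 -0.4807  0.8477 -0.      1.6524]
tcp_pos [0.47   0.0691 0.0666]
orientation [ 0.000e+00  9.986e-01 -5.230e-02  1.000e-04]
wrist_force [-0.8277  0.7001 -1.6195]
finger_gap 0.0553
clock 30.3
joint_pos [-0.0231  0.2422 -0.4807  0.8477 -0.      1.6524]
tcp_pos [0.47   0.0691 0.0666]
orientation [ 0.000e+00  9.986e-01 -5.230e-02  1.000e-04]
wrist_force [-0.8277  0.7001 -1.6195]
finger_gap 0.0553
clock 30.4
joint_pos [-0.0232  0.2422 -0.4807  0.8478 -0.      1.6524]
tcp_pos [0.47   0.0691 0.0666]
orientation [ 0.      0.9986 -0.0524  0.    ]
wrist_force [-0.9043  0.5997 -0.873 ]
finger_gap 0.0549
```

View pics/c32.png

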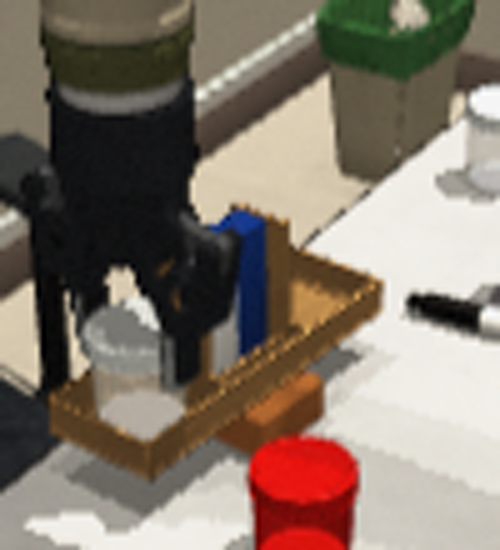

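apply_moves --moves '[[[0,0,0.03],0,0.5],[[0,0,0.06],0,0.5],[[0,0,0.08],0,0.5],[[0,0,0.08],0,0.5],[[0,0,0.08],0,0.66],[[0,0,0.08],0,0.72],[[0,0,0.08],0,0.78],[[0,0,0.08],0,0.85],[[0,0,0.08],0,0.9],[[0,0,0.08],0,0.9]]'

```text
clock: 31.65
tcp_pos: [0.47, 0.0691, 0.0658]
orientation: [0.0, 0.999, -0.052, 0.0]
wrist_force: [-0.0, -1.1, -0.0]
finger_gap: 0.0771
```

```bash
python3 - <<'E'
from h import *
st();snap('side','s17'); crop('s17',190,130,300,240,5,'c33')
snap('scene','sc17'); crop('sc17',200,120,300,230,5,'c34')
E
```

```text
clock 31.65
joint_pos [-0.0231  0.2431 -0.4818  0.8457 -0.      1.6524]
tcp_pos [0.47   0.0691 0.0658]
orientation [ 0.000e+00  9.986e-01 -5.230e-02  1.000e-04]
wrist_force [-0.0035 -1.0635 -0.035 ]
finger_gap 0.0771
```

View pics/c34.png

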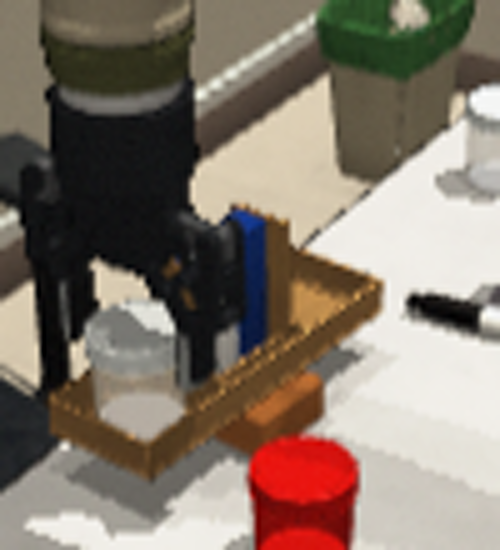

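View pics/c33.png

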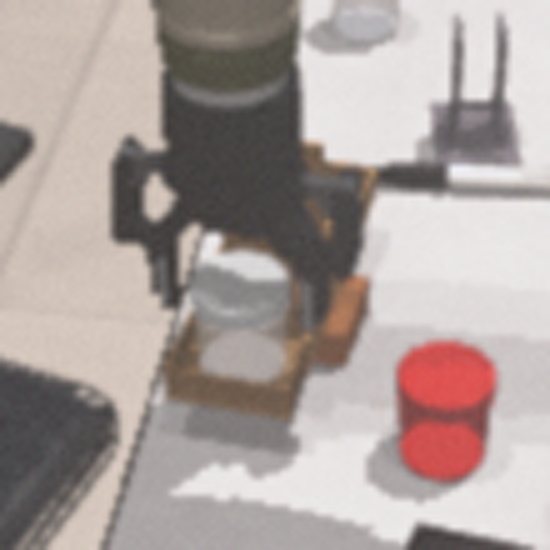

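apply_moves --moves '[[[0,0,-0.5],0,0.9],[[0,0,-2],0,0.9],[[0,0,-4.5],0,0.9],[[0,0,-8],0,0.9],[[0,0,-11.5],0,1],[[0.3,4,-13.5],0,1],[[0.6,9,-13.5],0,1],[[1,15,-13.5],0,1],[[1.3,21,-13.5],0,1],[[1.7,27,-13.5],0,1]]'

```text
clock: 33.0
tcp_pos: [0.4586, -0.2031, 0.2023]
orientation: [0.0, 0.999, -0.052, 0.001]
wrist_force: [0.7, 0.4, 0.2]
finger_gap: 0.0852
```

apply_moves --moves '[[[0.3,5,0],0,1],[[0.6,10,0],0,1],[[1,15,0],0,1],[[1.2,19,0],0,1],[[1.3,20.8,0],0,1],[[1.3,20.8,0],0,1],[[1.3,20.8,0],0,1],[[1.3,20.8,0],0,1],[[1.3,20.8,0],0,1],[[1.3,20.8,0],0,1]]'

```text
clock: 34.25
tcp_pos: [0.45, -0.4089, 0.201]
orientation: [0.0, 0.999, -0.052, 0.0]
wrist_force: [-0.4, 0.7, -0.0]
finger_gap: 0.0856
```

```bash
python3 - <<'E'
from h import *
c=snap('wrist','w18'); st(); cv2.imwrite('pics/w18b.png',cv2.resize(cv2.imread('pics/w18.png'),(768,576),interpolation=cv2.INTER_CUBIC))
snap('scene','sc18'); crop('sc18',190,110,320,240,5,'c35')
E
```

```text
clock 34.3
joint_pos [-8.6970e-01  3.8710e-01  7.7700e-02  1.2613e+00  1.0000e-04  8.0530e-01]
tcp_pos [ 0.45  -0.409  0.201]
orientation [ 0.000e+00  9.986e-01 -5.210e-02  1.000e-04]
wrist_force [-0.1327  0.2623  0.3466]
finger_gap 0.0854
```

View pics/w18b.png

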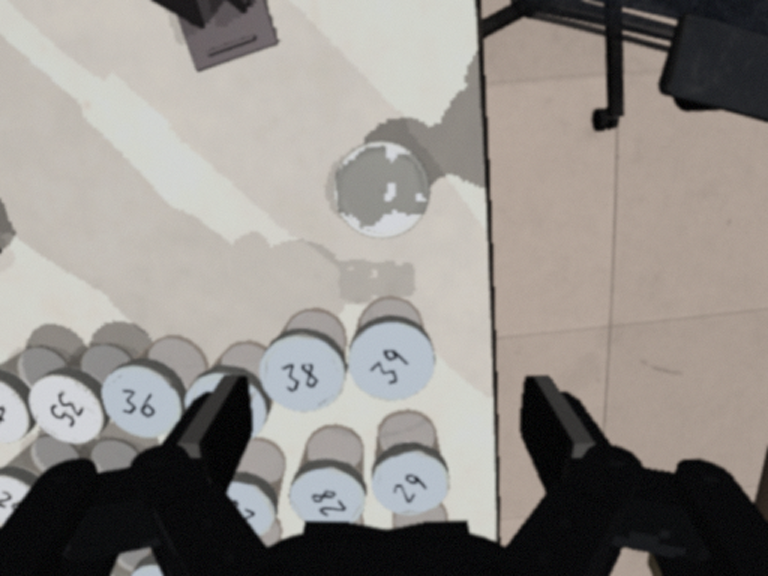

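View pics/c35.png

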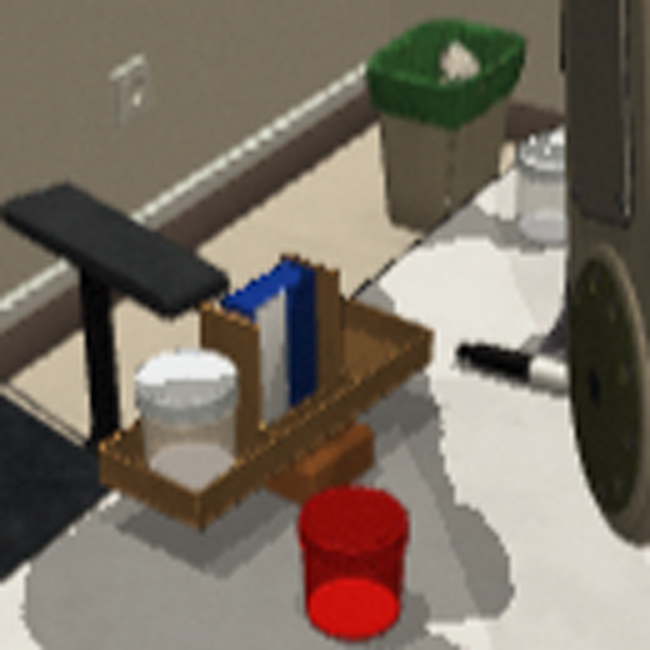

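```bash
python3 - <<'E'
from h import *
c=load('w18'); crop('w18',210,85,300,170,6,'c36')
t=np.linspace(0,2*np.pi,200); im=cv2.resize(cv2.imread('pics/w18.png')[85:170,210:300],None,fx=6,fy=6,interpolation=cv2.INTER_CUBIC)
p=pt(c,382/1.5,189.5/1.5,.065); print(p)
q=(proj(c,np.c_[p[0]+.029*np.cos(t),p[1]+.029*np.sin(t),0*t+.065])-[210,85])*6+2.5
cv2.polylines(im,[q.astype(np.int32)],True,(0,255,0),1); cv2.imwrite('pics/c36.png',im)
E
```

```text
[ 0.45254937 -0.35967738  0.065     ]
```

View pics/c36.png

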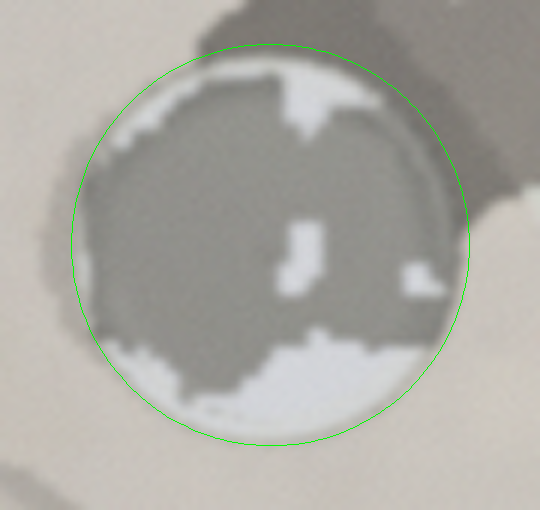

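apply_moves --moves '[[[-0.1,-2,1],0,1],[[-0.2,-4,3],0,1],[[-0.3,-4.9,6],0,1],[[-0.3,-4.9,9.5],0,1],[[-0.3,-4.9,13],0,1],[[-0.3,-4.9,15.5],0,1],[[-0.3,-4.9,16.5],0,1],[[-0.3,-4.9,16.9],0,1],[[-0.3,-4.9,16.9],0,0.8],[[-0.3,-4.9,16.9],0,0.5]]'

```text
clock: 35.6
tcp_pos: [0.4527, -0.3611, 0.0332]
orientation: [0.001, 0.999, -0.052, 0.001]
wrist_force: [-1.1, 1.5, 6.0]
finger_gap: 0.0538
```

apply_moves --moves '[[[0,0,0],0,0.5],[[0,0,0],0,0.5],[[0,0,-0.5],0,0.5],[[0,0,-1.5],0,0.5],[[0,0,-3.5],0,0.5],[[0,0,-6],0,0.5],[[0,0,-9],0,0.5],[[0,0,-12],0,0.5],[[0,0,-15],0,0.5],[[0,0,-16],0,0.5]]'

```text
clock: 36.85
tcp_pos: [0.4527, -0.361, 0.1942]
orientation: [0.001, 0.999, -0.052, 0.001]
wrist_force: [0.5, 0.2, -1.9]
finger_gap: 0.0536
```

```bash
python3 - <<'E'
from h import *
st()
snap('side','s19'); crop('s19',180,60,330,200,5,'c37')
E
```

```text
clock 36.85
joint_pos [-0.8119  0.3306 -0.0208  1.2158  0.      0.8636]
tcp_pos [ 0.4527 -0.361   0.1942]
orientation [ 0.0012  0.9986 -0.0523  0.0013]
wrist_force [ 0.5386  0.1514 -1.95  ]
finger_gap 0.0536
```

View pics/c37.png

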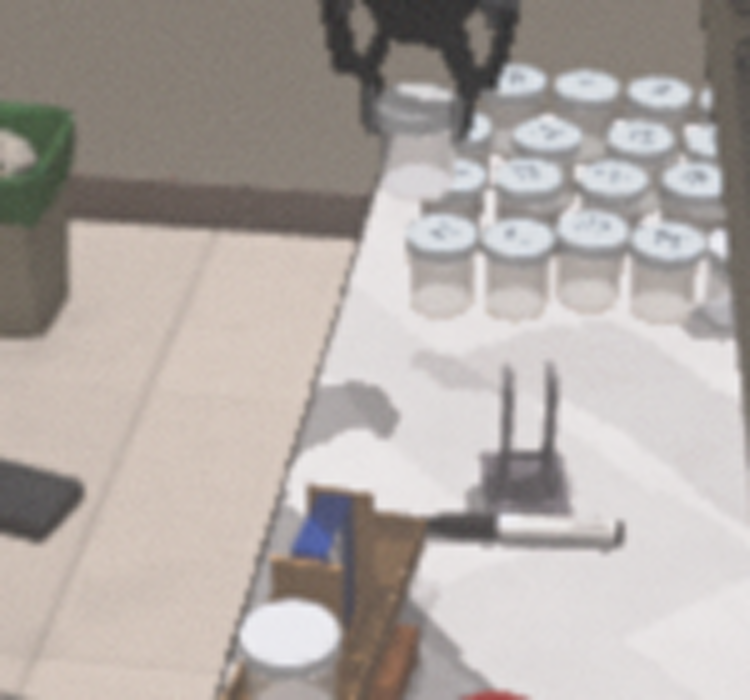

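apply_moves --moves '[[[-0.2,-1.5,0],0,0.5],[[-0.5,-5,0],0,0.5],[[-0.9,-9.5,0],0,0.5],[[-1.4,-14,0],0,0.5],[[-1.8,-18.5,0],0,0.5],[[-2.3,-23,0],0,0.5],[[-2.6,-26.5,0],0,0.5],[[-2.8,-28.2,0.5],0,0.5],[[-2.8,-28.2,1.5],0,0.5],[[-2.8,-28.2,2],0,0.5]]'

```text
clock: 38.15
tcp_pos: [0.453, -0.0773, 0.1704]
orientation: [-0.0, 0.999, -0.053, -0.001]
wrist_force: [-0.2, -0.1, -0.9]
finger_gap: 0.0534
```

```bash
python3 - <<'E'
from h import *
c=snap('wrist','w20'); cv2.imwrite('pics/w20b.png',cv2.resize(cv2.imread('pics/w20.png'),(768,576),interpolation=cv2.INTER_CUBIC))
snap('scene','sc20'); crop('sc20',190,110,320,240,5,'c38'); st()
E
```

```text
clock 38.25
joint_pos [-3.4460e-01  1.2250e-01 -3.4900e-01  1.1011e+00 -2.0000e-04  1.3324e+00]
tcp_pos [ 0.453  -0.0777  0.1706]
orientation [-2.000e-04  9.986e-01 -5.310e-02 -9.000e-04]
wrist_force [-0.6438  0.4164 -0.9342]
finger_gap 0.054
```

View pics/w20b.png

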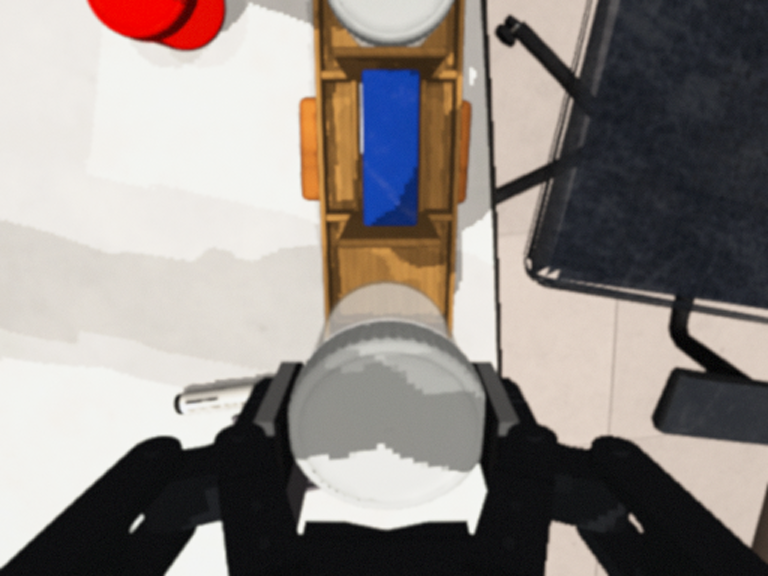

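View pics/c38.png

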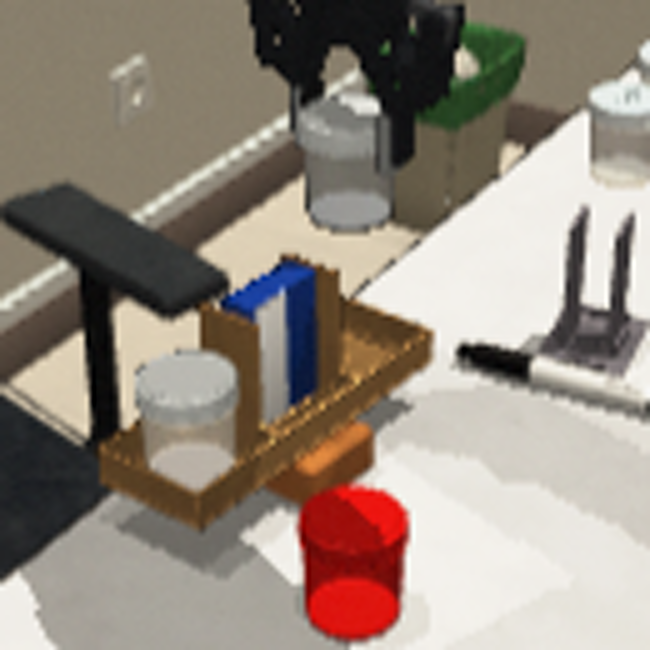

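```bash
python3 - <<'E'
from h import *
c=load('w20'); print(c['state']['tcp_pos'])
from scipy.optimize import least_squares
crop('w20',205,0,315,240,2.5,'tmp')
im=cv2.resize(cv2.imread('pics/w20.png')[20:180,200:320],None,fx=5,fy=5,interpolation=cv2.INTER_CUBIC)[:590]
# overlay model
p=(.4622,-.0037,np.radians(-6))
a=p[2];Rz=np.array([[np.cos(a),-np.sin(a),0],[np.sin(a),np.cos(a),0],[0,0,1]])
L=[([-.022,-.039,.033],[.022,-.039,.033]),([-.022,-.035,.121],[.022,-.035,.121]),([-.022,-.039,.121],[.022,-.039,.121]),([-.038,-.11,.055],[-.038,.11,.055]),([.038,-.11,.055],[.038,.11,.055]),([-.011,.03,.123],[.011,.03,.123]),([-.011,-.03,.123],[.011,-.03,.123])]
for u,v in L:
    q=(proj(c,(np.array([u,v])@Rz.T)+[p[0],p[1],0])-[200,20])*5+2
    cv2.line(im,tuple(q[0].astype(int)),tuple(q[1].astype(int)),(0,255,0),1)
cv2.imwrite('pics/c39.png',im)
E
```

```text
[ 0.45301597 -0.07734255  0.1703934 ]
```

View pics/c39.png

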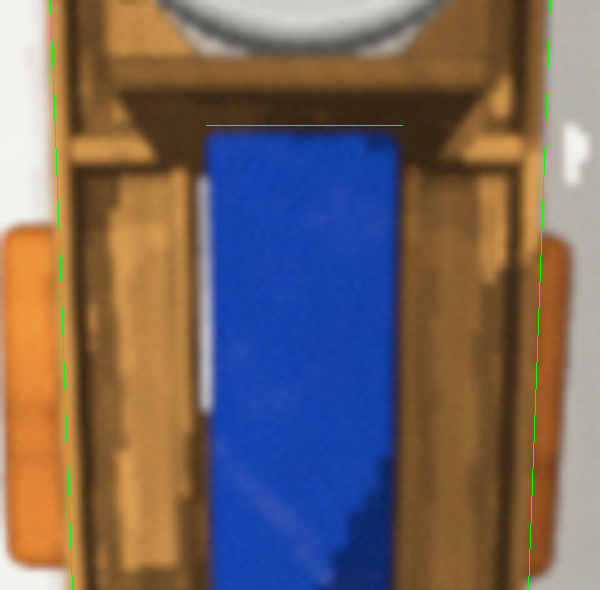

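apply_moves --moves '[[[0,0,1],0,0.5],[[0,0,2.5],0,0.5],[[0,0,4],0,0.5],[[0,0,5.5],0,0.5],[[0,0,7],0,0.5],[[0,0,8.2],0,0.5],[[0,0,9],0,0.5],[[0,0,9.5],0,0.5],[[0,0,9.7],0,0.5],[[0,0,9.7],0,0.5]]'

```text
clock: 39.5
tcp_pos: [0.4538, -0.077, 0.075]
orientation: [0.0, 0.999, -0.052, 0.0]
wrist_force: [0.3, -0.2, -0.7]
finger_gap: 0.0537
```

```bash
python3 - <<'E'
from h import *
st();snap('side','s21'); crop('s21',190,110,300,220,5,'c40')
snap('scene','sc21'); crop('sc21',200,110,300,220,5,'c41')
E
```

```text
clock 39.5
joint_pos [-0.3428  0.2068 -0.5039  0.8597  0.      1.3327]
tcp_pos [ 0.4538 -0.077   0.075 ]
orientation [ 1.000e-04  9.986e-01 -5.230e-02  2.000e-04]
wrist_force [ 0.3092 -0.2245 -0.6796]
finger_gap 0.0537
```

View pics/c40.png

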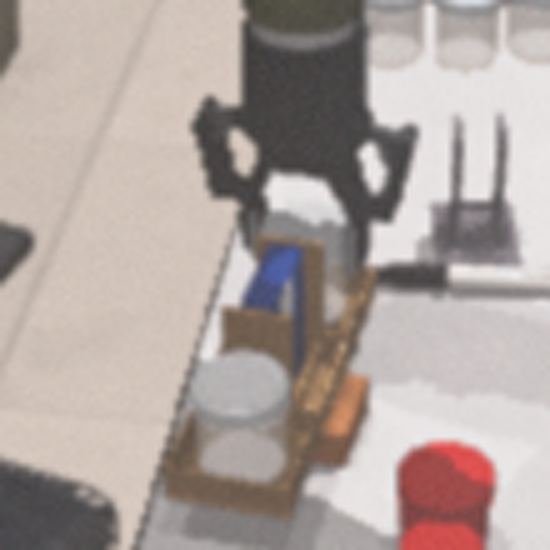

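View pics/c41.png

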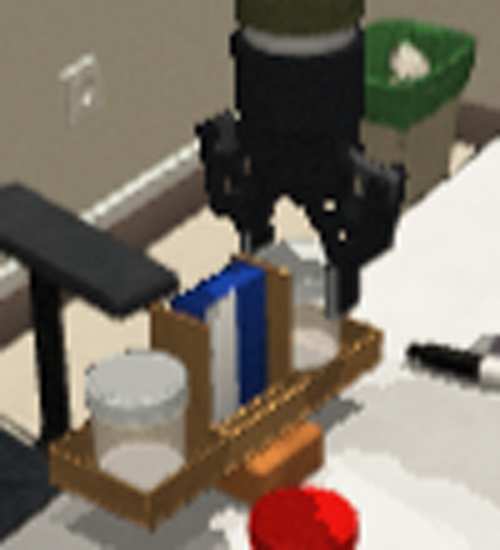

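apply_moves --moves '[[[0.03,0,0.15],0,0.5],[[0.05,0,0.3],0,0.5],[[0.05,0,0.45],0,0.5],[[0.05,0,0.55],0,0.5],[[0.05,0,0.65],0,0.5],[[0.05,0,0.72],0,0.5],[[0.05,0,0.78],0,0.5],[[0.05,0,0.82],0,0.5],[[0.05,0,0.85],0,0.5],[[0.05,0,0.85],0,0.5]]'

```text
clock: 40.85
tcp_pos: [0.4541, -0.077, 0.0663]
orientation: [0.0, 0.999, -0.052, 0.0]
wrist_force: [0.1, -0.8, -1.1]
finger_gap: 0.0538
```

apply_moves --moves '[[[0,0,0.02],0,0.5],[[0,0,0.05],0,0.5],[[0,0,0.05],0,0.5],[[0,0,0.05],0,0.5],[[0,0,0.05],0,0.66],[[0,0,0.05],0,0.72],[[0,0,0.05],0,0.78],[[0,0,0.05],0,0.85],[[0,0,0.05],0,0.9],[[0,0,0.05],0,0.9]]'

```text
clock: 42.1
tcp_pos: [0.4541, -0.077, 0.0658]
orientation: [0.0, 0.999, -0.052, 0.0]
wrist_force: [0.3, 0.6, 0.2]
finger_gap: 0.077
```

```bash
python3 - <<'E'
from h import *
st();snap('side','s22'); crop('s22',190,110,300,220,5,'c42')
snap('scene','sc22'); crop('sc22',200,110,300,220,5,'c43')
E
```

```text
clock 42.1
joint_pos [-0.3425  0.2181 -0.5156  0.837   0.      1.333 ]
tcp_pos [ 0.4541 -0.077   0.0658]
orientation [ 0.000e+00  9.986e-01 -5.230e-02  1.000e-04]
wrist_force [0.2964 0.6285 0.1969]
finger_gap 0.077
```

View pics/c43.png

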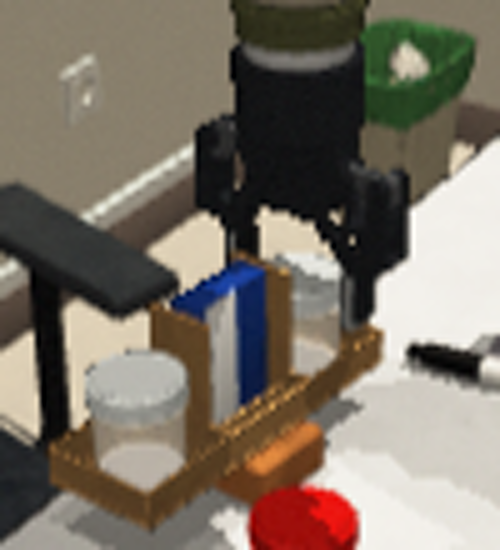

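View pics/c42.png

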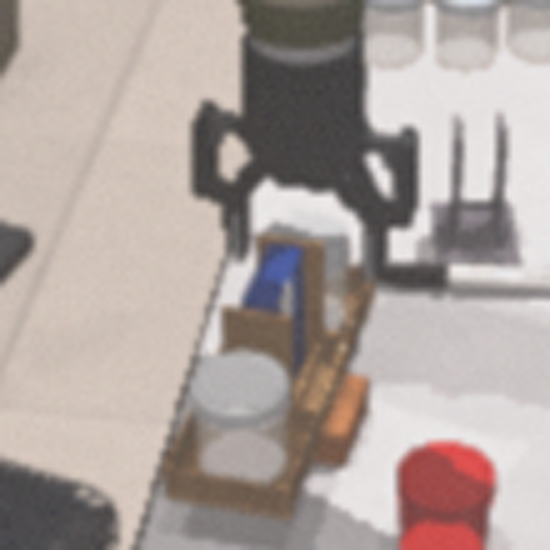

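Released; the cup stands. Rise straight up and check.

apply_moves --moves '[[[0,0,-0.5],0,0.9],[[0,0,-2],0,0.9],[[0,0,-4.5],0,0.9],[[0,0,-8],0,0.9],[[0,0,-11.5],0,0.9],[[0,0,-14],0,0.9],[[0,4,-16],0,0.9],[[0,8,-16],0,0.9],[[0,10,-16],0,0.9],[[0,10,-16],0,0.9]]'

```text
clock: 43.45
tcp_pos: [0.4435, -0.1776, 0.2261]
orientation: [0.0, 0.999, -0.054, 0.0]
wrist_force: [0.3, -0.2, 0.6]
finger_gap: 0.0767
```

```bash
python3 - <<'E'
from h import *
snap('wrist','w23');snap('side','s23'); snap('scene','sc23'); st()
a=[cv2.imread(f'pics/{n}.png') for n in('w23','s23','sc23')]
cv2.imwrite('pics/fin.png',np.hstack([cv2.resize(a[0],(400,300)),cv2.resize(a[1][100:240,170:310],(300,300))]))
crop('sc23',190,110,300,220,5,'c45')
E
```

```text
clock 43.6
joint_pos [-5.4610e-01  1.2610e-01 -2.0620e-01  1.2388e+00  3.0000e-04  1.1291e+00]
tcp_pos [ 0.4435 -0.1758  0.2259]
orientation [-2.000e-04  9.986e-01 -5.220e-02 -1.000e-04]
wrist_force [-0.298  -0.709   0.1333]
finger_gap 0.0769
```

View pics/fin.png

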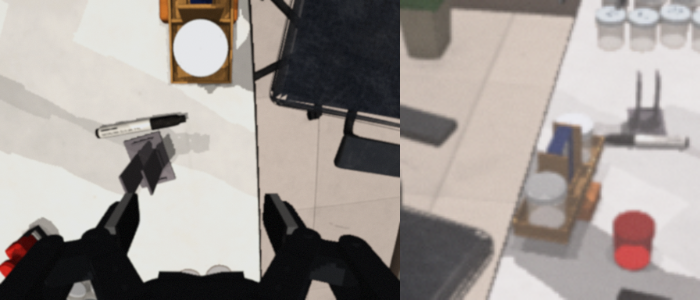

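View pics/c45.png

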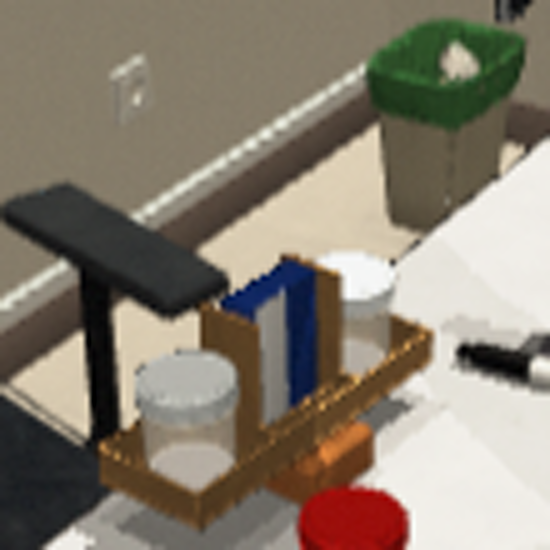

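All three pieces stand upright in the tray, the tray is level, and the arm is clear. Handing in.

```bash
python3 -c "
from workcell import env
print(env.hand_in()); print(env.get_state()['clock'])"
```

```text
the job is handed in; nothing more can be done
None
the job is handed in; nothing more can be done
```

I loaded the tray in the order asked and handed the job in at about 43.6 s; no verdict was reported.

- **Card box:** I lifted it from the holder by its narrow edges and stood it on the free patch of desk. I then took it again across its 22 mm thickness and lowered it into the middle channel between the uprights.
- **Cups:** The cup by the phone went into the +y bay and the one by the marked-lid cups into the -y bay. Both have blank lids. I left the marked-lid cups and the red look-alike alone.

**Last checks:**
- **Placement:** The final scene, side and wrist pictures showed the tray level and in its original place. The box stood in the channel, and each cup stood upright inside its bay.
- **Bystanders:** I never reached for the stapler, marker or phone. The marker showed no change in the final pictures. The phone and stapler were mostly out of the final views I looked at, so I did not recheck them.
- **Forces:** The highest wrist reading I saw was about 7 N, when the box was set on the desk.
- **Disagreements:** Tray position estimates from different pictures differed by 1–3 mm, inside the 5–6 mm clearances. While the first cup was held, the overlay left its position in the grip uncertain by about 2 mm. No check failed.

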